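# Restock the yellow carton row, oldest to the front, and book it in

### The job

Restock the yellow row of the fastener rack, oldest first: pull the three older brown cartons with the orange stickers forward so that the first stands against the yellow front lip and the others close behind it, one after the other, then stand every new white carton with a yellow band from the goods-in tray behind them in the same row, upright on its floor. Leave the white carton with the blue band in the tray, and the stock of the red and blue rows where it is. Then book the delivery in on the terminal by pressing these keys fully down, one at a time and no others: the yellow row key, the white stock-in key (arrow pointing away from the worker), the green confirm key.

Things in the scene. Friction and masses are not known exactly. Their poses are not given: they have to be found in the camera images.
- row_yellow: yellow row: fixed level channel for one file of cartons, yellow lip and back cap; red and blue rows 100 mm beside it, order varies. Origin 16 mm above the bench, centre of underside; +x to the back, z up. Floor at z 3 mm; inside x -155 (front lip) to +155 mm, y -32 to +32. Tops: sides 20, lip 24, back stop 41 mm. Takes six cartons in file with 22 mm to spare; cartons beside it are as tall
- tray: goods-in tray: fixed cut-down cardboard box, 250 mm (x) by 240 mm (y), walls 4 mm thick and 20 mm high, floor 4 mm above the bench; origin at the centre of its underside, on the bench. Stands left or right of the rack, the terminal on the other side
- old_1: older yellow-row stock: brown carton 48 x 48 mm, 64 mm tall, about 0.35 kg, centre of mass 19 mm up (screws fill its lower third), upright; origin at the centre of its underside, z up. Yellow band round the foot and yellow strip over the top, with a round orange 'use first' sticker (22 mm) on top and front. Starts somewhere back in the yellow row
- old_2: older yellow-row stock: brown carton 48 x 48 mm, 64 mm tall, about 0.35 kg, centre of mass 19 mm up (screws fill its lower third), upright; origin at the centre of its underside, z up. Yellow band round the foot and yellow strip over the top, with a round orange 'use first' sticker (22 mm) on top and front. Starts somewhere back in the yellow row
- old_3: older yellow-row stock: brown carton 48 x 48 mm, 64 mm tall, about 0.35 kg, centre of mass 19 mm up (screws fill its lower third), upright; origin at the centre of its underside, z up. Yellow band round the foot and yellow strip over the top, with a round orange 'use first' sticker (22 mm) on top and front. Starts somewhere back in the yellow row
- new_1: new yellow-row stock: white carton 48 x 48 mm, 64 mm tall, about 0.35 kg, centre of mass 19 mm up (screws fill its lower third), upright; origin at the centre of its underside, z up. Yellow band and yellow strip over the top. Starts in the goods-in tray, turned a little. May be absent (None from the start): two or three of the three are there
- new_2: new yellow-row stock: white carton 48 x 48 mm, 64 mm tall, about 0.35 kg, centre of mass 19 mm up (screws fill its lower third), upright; origin at the centre of its underside, z up. Yellow band and yellow strip over the top. Starts in the goods-in tray, turned a little. May be absent (None from the start): two or three of the three are there
- new_3: new yellow-row stock: white carton 48 x 48 mm, 64 mm tall, about 0.35 kg, centre of mass 19 mm up (screws fill its lower third), upright; origin at the centre of its underside, z up. Yellow band and yellow strip over the top. Starts in the goods-in tray, turned a little. May be absent (None from the start): two or three of the three are there
- new_blue: new stock for the blue row, not for now: white carton 48 x 48 mm, 64 mm tall, about 0.35 kg, centre of mass 19 mm up (screws fill its lower third), upright; origin at the centre of its underside, z up. Blue band and blue strip over the top. Stands in the goods-in tray and stays there
- red_1: bystander: brown carton 48 x 48 mm, 64 mm tall, about 0.35 kg, centre of mass 19 mm up (screws fill its lower third), upright; origin at the centre of its underside, z up. Red band; stands in the red row
- red_2: bystander: brown carton 48 x 48 mm, 64 mm tall, about 0.35 kg, centre of mass 19 mm up (screws fill its lower third), upright; origin at the centre of its underside, z up. Red band; stands in the red row
- blue_1: bystander: brown carton 48 x 48 mm, 64 mm tall, about 0.35 kg, centre of mass 19 mm up (screws fill its lower third), upright; origin at the centre of its underside, z up. Blue band; stands in the blue row
- terminal: fixed keypad, 175 (x) by 170 mm (y), 30 mm high; origin at the centre of its underside, +x away from the worker, +y left. A dark leaning screen, 100 mm high, from x +45 mm back. Keys at x -52: red (y +48), yellow (0), blue (-48); at x -4: white, arrow away from the worker = stock in (y +48); white, arrow to the worker = stock out (0); green, tick = confirm (-48)
- key_yellow (a joint): travel of the yellow row key in m: 0 is up, 0.006 is fully down
- key_yellow_top (a point): top face centre of the yellow row key; square key cap 30 x 30 mm, its top 46 mm above the bench when up, keys 48 mm apart, travels 6 mm straight down on a spring, about 1.5 N to start and 5 N fully down, springs back by itself. z up
- key_in (a joint): travel of the white stock-in key (arrow away from the worker) in m: 0 is up, 0.006 is fully down
- key_in_top (a point): top face centre of the white stock-in key (arrow away from the worker); square key cap 30 x 30 mm, its top 46 mm above the bench when up, keys 48 mm apart, travels 6 mm straight down on a spring, about 1.5 N to start and 5 N fully down, springs back by itself. z up
- key_ok (a joint): travel of the green confirm key in m: 0 is up, 0.006 is fully down
- key_ok_top (a point): top face centre of the green confirm key; square key cap 30 x 30 mm, its top 46 mm above the bench when up, keys 48 mm apart, travels 6 mm straight down on a spring, about 1.5 N to start and 5 N fully down, springs back by itself. z up
- key_red (a joint): travel of the red row key in m: 0 is up, 0.006 is fully down
- key_blue (a joint): travel of the blue row key in m: 0 is up, 0.006 is fully down
- key_out (a joint): travel of the white stock-out key (arrow towards the worker) in m: 0 is up, 0.006 is fully down
Things that resemble listed ones, but are neither listed nor needed, are in the scene too. Leave any pink or turquoise look-alike of the new_blue alone.

How it is judged:
On the way, in this order (a step that is already met when the one before it is completed fails the run):
1. the three older cartons stand in the front of the yellow row, the first within 14 mm of the lip, the others closed up behind it (25 mm of gaps in all), let go (x of any of old_1, old_2, old_3 in the frame of row_yellow below -0.117 m and x of each of old_1, old_2, old_3 in the frame of row_yellow below -0.01 m and y of old_1 in the frame of row_yellow between -0.016 and 0.016 m and z of each of old_1, old_2, old_3 in the frame of row_yellow below 0.009 m and angle between each of old_1, old_2, old_3's own z axis and vertical below 0.12 rad and linear speed of each of old_1, old_2, old_3 below 0.03 m/s and y of old_2 in the frame of row_yellow between -0.016 and 0.016 m and y of old_3 in the frame of row_yellow between -0.016 and 0.016 m and contact force between the fingers and old_1 below 0.3 N and contact force between the fingers and old_2 below 0.3 N and contact force between the fingers and old_3 below 0.3 N), for 0.2 s.
2. every new yellow-banded carton stands on the floor of the yellow row behind the older ones, let go (x of any of old_1, old_2, old_3 in the frame of row_yellow below -0.117 m and x of each of old_1, old_2, old_3 in the frame of row_yellow below -0.01 m and y of old_1 in the frame of row_yellow between -0.016 and 0.016 m and z of each of old_1, old_2, old_3, new_1, new_2, new_3 in the frame of row_yellow below 0.009 m and angle between each of old_1, old_2, old_3, new_1, new_2, new_3's own z axis and vertical below 0.12 rad and linear speed of each of old_1, old_2, old_3, new_1, new_2, new_3 below 0.03 m/s and y of old_2 in the frame of row_yellow between -0.016 and 0.016 m and y of old_3 in the frame of row_yellow between -0.016 and 0.016 m and x of new_1 in the frame of row_yellow between -0.002 and 0.14 m and y of new_1 in the frame of row_yellow between -0.016 and 0.016 m and x of new_2 in the frame of row_yellow between -0.002 and 0.14 m and y of new_2 in the frame of row_yellow between -0.016 and 0.016 m and x of new_3 in the frame of row_yellow between -0.002 and 0.14 m and y of new_3 in the frame of row_yellow between -0.016 and 0.016 m and contact force between the fingers and new_1 below 0.3 N and contact force between the fingers and new_2 below 0.3 N and contact force between the fingers and new_3 below 0.3 N), for 0.2 s.
3. the yellow row key is pressed fully down, alone (value of joint key_yellow above 0.0045 m and value of joint each of key_in, key_ok, key_red, key_blue, key_out below 0.002 m), for 0.05 s.
4. then the stock-in key is pressed fully down, alone (value of joint key_in above 0.0045 m and value of joint each of key_yellow, key_ok, key_red, key_blue, key_out below 0.002 m), for 0.05 s.
5. then the green confirm key is pressed fully down, alone (value of joint key_ok above 0.0045 m and value of joint each of key_yellow, key_in, key_red, key_blue, key_out below 0.002 m), for 0.05 s.
At the end, for the whole second after the job is handed in: Yellow row: the first older carton within 14 mm of the lip, the others closed up behind it (gaps 25 mm in all), all new yellow-banded cartons behind them on the row's floor, upright within 7 degrees, at rest; the blue-banded new carton upright in the tray; all keys up (x of any of old_1, old_2, old_3 in the frame of row_yellow below -0.117 m and x of each of old_1, old_2, old_3 in the frame of row_yellow below -0.01 m and y of old_1 in the frame of row_yellow between -0.016 and 0.016 m and z of each of old_1, old_2, old_3, new_1, new_2, new_3 in the frame of row_yellow below 0.009 m and angle between each of old_1, old_2, old_3, new_1, new_2, new_3, new_blue's own z axis and vertical below 0.12 rad and linear speed of each of old_1, old_2, old_3, new_1, new_2, new_3 below 0.03 m/s and y of old_2 in the frame of row_yellow between -0.016 and 0.016 m and y of old_3 in the frame of row_yellow between -0.016 and 0.016 m and x of new_1 in the frame of row_yellow between -0.002 and 0.14 m and y of new_1 in the frame of row_yellow between -0.016 and 0.016 m and x of new_2 in the frame of row_yellow between -0.002 and 0.14 m and y of new_2 in the frame of row_yellow between -0.016 and 0.016 m and x of new_3 in the frame of row_yellow between -0.002 and 0.14 m and y of new_3 in the frame of row_yellow between -0.016 and 0.016 m and x of new_blue in the frame of tray between -0.1 and 0.1 m and y of new_blue in the frame of tray between -0.095 and 0.095 m and value of joint each of key_yellow, key_in, key_ok, key_red, key_blue, key_out below 0.002 m); the robot touches nothing.
It fails at once if a carton of the red or blue row is moved by more than 35 mm or tipped (distance of any of red_1, red_2, blue_1 from where it was at the start of the episode above 0.035 m or angle between any of red_1, red_2, blue_1's own z axis and vertical above 0.5 rad).
It fails at once if a wrong key is pressed (red, blue or stock-out) (value of joint any of key_red, key_blue, key_out above 0.003 m).
Of new_1, new_2, new_3 only 2 to 3 are there at a start; the rules pass over those that are not, and their reading is None.
At some moment in a run one of old_1, old_2, old_3, new_1, new_2, new_3 may be knocked a few centimetres aside while the robot is not near it.
It also fails if it takes over 210 s, if anything falls off the work surface, if the arm or the gripper's body presses on something with over 40 N, if the wrist force passes 120 N, or if a joint passes its speed limit or range.

### The arm

A 6-joint arm with a two-finger parallel gripper is mounted at the origin on the work surface. World frame = base frame: x ahead of the robot, y to its left, z up, the work surface at z = 0. Lengths are in m, angles in rad, forces in N, time in s.
With the tool pointing down it reaches from about 0.35 to 0.725 m from the base axis. Payload 6 kg.
Tool frame: the origin (TCP) lies midway between the tips of the shut fingers; the grasp point (between the pads) lies arm.grip_depth behind it (arm.grip_depth is the distance from the TCP to the grasp point, in m); x points along the fingers, y is the direction in which the jaws open and shut, and the axes are right-handed (so a half turn about x gives the same grasp; the last joint's range is limited). The gripper opens to 85 mm and grips with 20 to 120 N. Pads are 22 mm wide; open, the fingers measure 114 mm over their backs; the gripper's body (76 mm by 85 mm) begins 54 mm behind the grasp point. The pads swing forward as they close: fully open they stand 13 mm farther back than shut.
Start: joints at [1.614, 0.04, 0.085, 0, -1.615, -0.334], TCP at [0.172, 0.575, 0.231] pointing down, gripper open.
Joint ranges: [-2.56, 2.56], [-1.29, 2.01], [-1.08, 1.49], [-3.29, 1.98], [-2.81, -0.18], [-2.99, 2.99]. Speed limits (rad/s): [2.57, 2.57, 3.01, 3.14, 3.14, 3.14].

### API

Orientations are given as a rotation vector (axis times angle).
In Python, from station import arm gives the robot as it stands.
- The arm moves only by the shell command python3 -m jog 'ROWS' [FORCE]. ROWS is JSON, a list of rows, each a list of 3 entries, a list of its own where there are three numbers: the turn, a rotation vector about the tool's x, y, z in degrees, then the shift along the tool's x, y, z in cm, then the closure, from 0 (fully open) to 1 (shut). In form: [[[ax, ay, az], [tx, ty, tz], grip], ...]. A call has 1 to 5 rows; each row is the pose to reach, as a shift and turn from the pose commanded when the call began, along the tool's axes at that moment; what a row does not reach only later rows make up. A row lasts 1/12 s, in which the tool goes at most 41.7 mm and 7.16 degrees, less where a joint would pass 70% of its speed; a pose out of reach is approached as far as the arm can. A call with a gripper value outside its range is refused whole. The fingers move at their own pace and stop on an object; FORCE is the grip in N (left out, the last holds). Time passes only in rows, so rows that repeat a pose let the fingers close. It gives the time, the measured TCP pose, the force and the opening at its end, in the units of the state.
- arm.get_obs(): the state, without advancing time (a new reading comes with each control period).
- arm.camera(name): name is "scene" or "side" or "wrist"; returns the picture (384x512x3 uint8, red, green, blue); there is no depth.
- arm.camera_info(name): a dict with "vertical_fov" (degrees; the focal length in pixels is half the picture's height over the tangent of half this angle, whatever the lens; pixels are square), "cx", "cy" (the principal point, pixels), "R" (3x3) and "t" (3): a world point X has camera coordinates R X + t. Camera axes: x right, y down, z forward; pixel columns grow to the right and rows downward; lengths in m; the calibration is good to about 2 mm. A picture is of the moment at which its call begins: read the wrist's pose just before it. camera_info takes no time and is no camera call; for the wrist camera it gives the pose at the moment of the call.
- arm.hand_in(): hands the job in, once; it reports no verdict.
Trained networks look in the newest picture that a camera, given by its name, has taken for a name from the list of things; names that differ only in an ending like _2 or _b are one class to them, and where a whole thing is asked for, a point or a joint stands for the part that bears it (a point fixed in the world has none). Each returns a list of dicts, best first, with "conf" (0 to 1); they miss things now and then, are a little off and sometimes report something else, mostly with a low value. They report only what shows in the picture. A call takes as long as a camera call. They do not tell look-alikes from the thing itself.
- arm.regions_of(camera, name): "mask" (384x512 bool, what is visible of it) and "uv" ([column, row] in pixels, amid what is visible of it).
- arm.tip_of(camera, name): "uv" ([column, row] in pixels: a listed point, or the origin of a listed thing).
The state is a dict: "clock": time; "joint_positions": joint angles; "qd": joint speeds; "effort": joint torques, N m; "tcp_pos": TCP position; "tool_rot": TCP orientation; "contact_force": force on the tool from outside, world axes, zero at the start; "wrist_torque": the same for the moment, N m; "width": opening from 0.0 (shut) to 1.0 (fully open).
Only numpy, scipy, OpenCV 4.12 (cv2) and the standard library are available. Lean on these libraries where they do the work, as an engineer would, in place of code of your own. Each camera call takes 0.05 s, during which the arm holds its last target.

## Working session

There is one attempt and no reset: what is moved stays moved. The work goes in short steps, Python scripts to look and compute and a shell command to move; the robot and the scene stay as the last step left them, time stands still between calls to the robot, and variables do not carry over. Pictures are saved under pics/ and viewed, and the job is handed in when it is done.

```bash
ls; mkdir -p pics
python3 - <<'E'
from station import arm
import cv2
o=arm.get_obs()
for k in ['clock','tcp_pos','tool_rot','contact_force','width']: print(k,o[k])
print(arm.grip_depth)
for n in ['scene','side','wrist']:
    im=arm.camera(n); cv2.imwrite(f'pics/{n}0.png',im[:,:,::-1]); i=arm.camera_info(n); print(n,i)
E
```

```text
pics
clock 0.0
tcp_pos [0.17188366 0.57448326 0.23025165]
tool_rot [-2.06595196  0.30450083  2.06613066]
contact_force [ 0.05790034 -0.23204036 -0.00809574]
width 0.9962311150584908
0.0187
scene {'vertical_fov': 46.74070470399407, 'cx': 256.8587727315241, 'cy': 194.1736601786264, 'R': array([[ 0.8724251 ,  0.48835582, -0.01957105],
       [ 0.29437572, -0.55701051, -0.77658369],
       [-0.39015045,  0.67174986, -0.62971005]]), 't': array([-0.46198263, -0.14980767,  1.67356513])}
side {'vertical_fov': 49.44902616794401, 'cx': 251.95001371088472, 'cy': 192.6212016920613, 'R': array([[ 0.90120358, -0.4330728 , -0.01673502],
       [-0.27656611, -0.54493305, -0.7915549 ],
       [ 0.33368143,  0.71798044, -0.61086888]]), 't': array([-0.5575531 ,  0.19478884,  1.36056541])}
wrist {'vertical_fov': 62.03949324701709, 'cx': 254.62391155195823, 'cy': 198.18364231008576, 'R': array([[-0.28582855, -0.9582789 ,  0.00189302],
       [-0.91749748,  0.27423365,  0.28808728],
       [-0.27658709,  0.08060673, -0.95760228]]), 't': array([ 0.59984434, -0.03625615,  0.37967133])}
```

View pics/scene0.png

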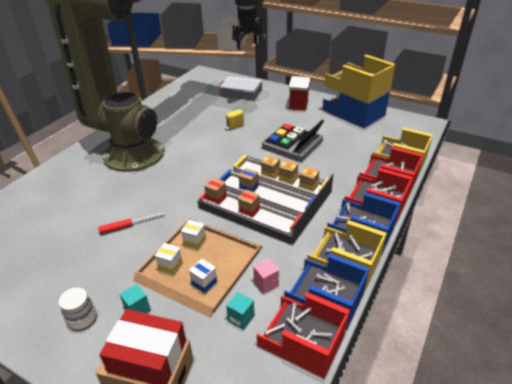

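View pics/side0.png

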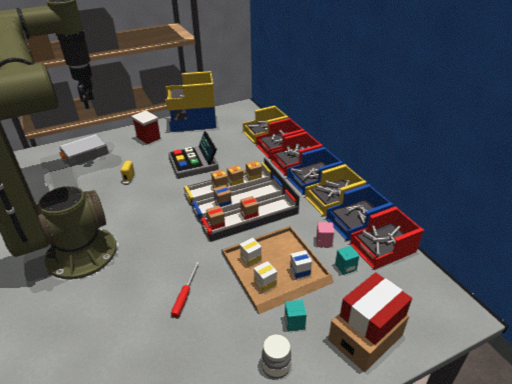

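View pics/wrist0.png

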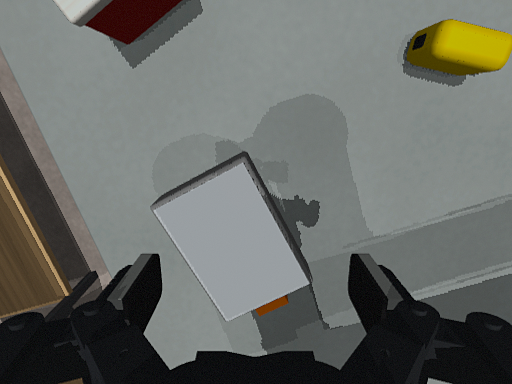

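```bash
cat > h.py <<'E'
from station import arm
import numpy as np, cv2
def K(i):
    f=192/np.tan(np.radians(i['vertical_fov']/2)); return np.array([[f,0,i['cx']],[0,f,i['cy']],[0,0,1]])
def plane(i,uv,z):
    d=i['R'].T@np.linalg.inv(K(i))@np.array([uv[0],uv[1],1.]); c=-i['R'].T@i['t']
    return c+d*(z-c[2])/d[2]
def proj(i,X):
    p=K(i)@(i['R']@np.asarray(X,float)+i['t']); return p[:2]/p[2]
def P(i): return K(i)@np.c_[i['R'],i['t']]
def tri(i1,u1,i2,u2):
    X=cv2.triangulatePoints(P(i1),P(i2),np.array(u1,float).reshape(2,1),np.array(u2,float).reshape(2,1)); return (X[:3]/X[3]).ravel()
def save(n,name,crop=None,s=1):
    im=arm.camera(n)[:,:,::-1]
    if crop: im=im[crop[1]:crop[3],crop[0]:crop[2]]
    im=cv2.resize(im,None,fx=s,fy=s,interpolation=cv2.INTER_CUBIC); cv2.imwrite(f'pics/{name}.png',im)
E
python3 - <<'E'
from h import *
np.set_printoptions(precision=4,suppress=True)
for n in ['scene','side']:
    arm.camera(n)
I={n:arm.camera_info(n) for n in ['scene','side']}
zs=dict(row_yellow=.016,tray=0,old_1=.019,new_1=.004,new_blue=.004,red_1=.019,blue_1=.019,terminal=0,key_yellow_top=.046,key_in_top=.046,key_ok_top=.046)
for k,z in zs.items():
    for n in I:
        for d in arm.tip_of(n,k): print(k,n,round(d['conf'],2),np.round(d['uv'],1),plane(I[n],d['uv'],z))
print(arm.get_obs()['clock'])
E
```

```text
row_yellow scene 0.82 [278.1 177.4] [0.5545 0.1046 0.016 ]
row_yellow side 0.87 [227.7 185.7] [0.5622 0.0979 0.016 ]
row_yellow side 0.74 [232.9 178.9] [0.5981 0.1299 0.016 ]
tray scene 0.67 [201.2 263.1] [ 0.5366 -0.3312  0.    ]
tray side 0.93 [278.6 267.1] [ 0.5453 -0.3439  0.    ]
old_1 scene 0.95 [308.9 187.2] [0.6708 0.1004 0.019 ]
old_1 scene 0.94 [271.8 175.5] [0.5323 0.1007 0.019 ]
old_1 scene 0.87 [289.3 182.1] [0.6015 0.0952 0.019 ]
old_1 scene 0.58 [248.4 210.2] [ 0.552  -0.0933  0.019 ]
old_1 scene 0.38 [207.4 288.1] [ 0.6118 -0.4081  0.019 ]
old_1 side 0.72 [256.3 178.2] [0.6805 0.0885 0.019 ]
old_1 side 0.52 [236.7 181.2] [0.6036 0.1052 0.019 ]
old_1 side 0.52 [220. 190.] [0.524  0.0822 0.019 ]
old_1 side 0.34 [224.1 203.3] [0.507  0.0012 0.019 ]
new_1 scene 0.88 [170.8 264.4] [ 0.4671 -0.3781  0.004 ]
new_1 scene 0.69 [195.6 240.9] [ 0.4746 -0.27    0.004 ]
new_1 side 0.88 [249.9 258.4] [ 0.4797 -0.2743  0.004 ]
new_1 side 0.78 [260.6 284.8] [ 0.4624 -0.3846  0.004 ]
new_blue scene 0.96 [243.7 317.2] [ 0.7338 -0.4311  0.004 ]
new_blue scene 0.78 [269. 283.] [ 0.7382 -
[... 776 characters left out ...]
74 [225.3 200.9] [0.5163 0.0121 0.019 ]
terminal scene 0.81 [294.4 141.6] [0.4955 0.3585 0.    ]
terminal scene 0.74 [286.3 141. ] [0.4658 0.348  0.    ]
terminal side 0.72 [191.5 163.5] [0.4946 0.3325 0.    ]
key_yellow_top scene 0.41 [278.3 132.1] [0.4424 0.3246 0.046 ]
key_yellow_top side 0.55 [277.7 265.6] [ 0.5248 -0.3738  0.046 ]
key_yellow_top side 0.54 [179.3 158.1] [0.4445 0.3255 0.046 ]
key_yellow_top side 0.35 [189.7 165.2] [0.4656 0.2561 0.046 ]
key_in_top scene 0.46 [298.7 128.5] [0.4998 0.3842 0.046 ]
key_in_top side 0.37 [189.6 148.7] [0.5063 0.3761 0.046 ]
key_ok_top scene 0.39 [285.4 138.4] [0.4863 0.2967 0.046 ]
key_ok_top side 0.59 [194.5 162.8] [0.4887 0.2638 0.046 ]
1.35
```

Run:
```python
from h import *
save('scene','sc1',(130,110,340,310),3)
save('side','si1',(160,120,360,310),3)
```

```text
(no output)
```

View pics/sc1.png

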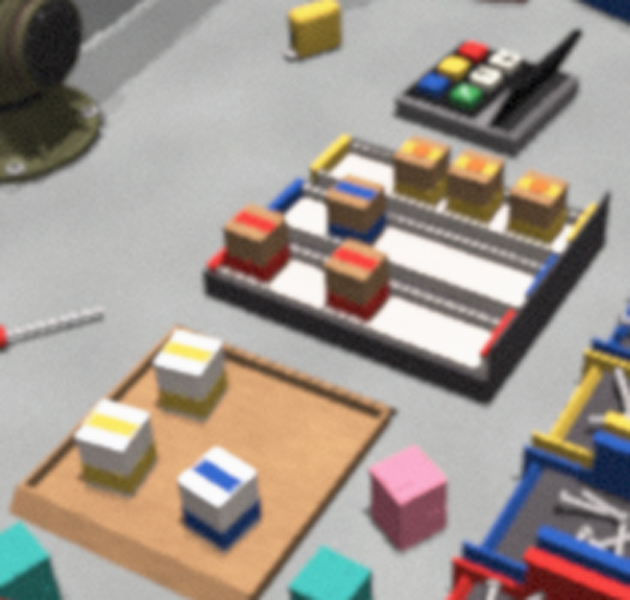

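View pics/si1.png

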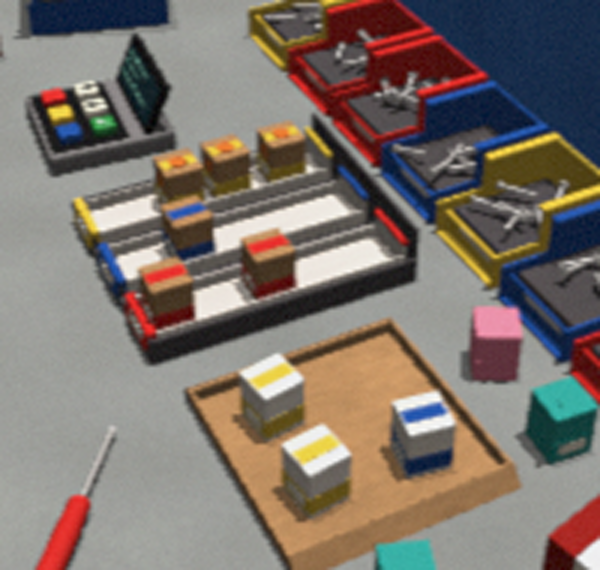

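```bash
cat >> h.py <<'E'
from scipy.spatial.transform import Rotation as Ro
np.set_printoptions(precision=3,suppress=True)
def Rdes(yaw):  # tool down, tool y at world angle yaw
    x=np.array([0,0,-1.]); y=np.array([np.cos(yaw),np.sin(yaw),0]); return np.c_[x,y,np.cross(x,y)]
def go(p,yawdeg):
    o=arm.get_obs(); R0=Ro.from_rotvec(o['tool_rot']).as_matrix()
    best=None
    for a in (yawdeg,yawdeg+180):
        rv=Ro.from_matrix(R0.T@Rdes(np.radians(a))).as_rotvec(degrees=True)
        if best is None or np.linalg.norm(rv)<np.linalg.norm(best): best=rv
    s=R0.T@(np.array(p)-o['tcp_pos'])*100
    print('t',o['clock'],'turn',np.round(best,1),'shift',np.round(s,2),'tcp',o['tcp_pos'],'yaw tool y',np.round(np.degrees(np.arctan2(R0[1,1],R0[0,1])),1),'F',o['contact_force'],'w',round(o['width'],3),'j',o['joint_positions'])
    return best,s
E
python3 - <<'E'
from h import *
go([.45,.10,.30],90)
i=arm.camera_info('wrist'); o=arm.get_obs(); R0=Ro.from_rotvec(o['tool_rot']).as_matrix()
print(R0); print('cam in tool',R0.T@(-i['R'].T@i['t']-o['tcp_pos'])); print('cam z in tool',R0.T@i['R'][2])
E
```

```text
t 1.45 turn [-16.7  -0.   -0. ] shift [ -6.87  37.52 -40.25] tcp [0.172 0.575 0.231] yaw tool y -106.7 F [-0.583  0.32  -0.78 ] w 1.002 j [ 1.614  0.04   0.085  0.    -1.616 -0.334]
[[ 0.    -0.287 -0.958]
 [-0.    -0.958  0.287]
 [-1.     0.    -0.   ]]
cam in tool [-0.142 -0.001 -0.074]
cam z in tool [0.958 0.001 0.288]
```

```bash
python3 -m jog '[[[-5,0,0],[-3,2.2,-2.4],0],[[-10,0,0],[-5,4.8,-5.2],0],[[-16.7,0,0],[-6.9,7.7,-8.2],0],[[-16.7,0,0],[-6.9,10.5,-11.2],0],[[-16.7,0,0],[-6.9,13.3,-14.2],0]]'; python3 -c "
from h import *
go([.45,.10,.30],90)"
```

```text
clock: 1.87
tcp_pos: [0.2674, 0.4109, 0.3021]
tool_rot: [-2.222, -0.006, 2.22]
contact_force: [0.4, -0.2, -0.1]
width: 0.998
t 1.8667 turn [ 0.1 -0.1  0.2] shift [  0.14  31.13 -18.19] tcp [0.267 0.411 0.302] yaw tool y -89.9 F [ 0.43  -0.159 -0.068] w 0.998 j [ 1.407 -0.235 -0.042  0.001 -1.761  0.166]
```

```bash
python3 -m jog '[[[0,0,0],[0,3.4,-2],0],[[0,0,0],[0,6.8,-4],0],[[0,0,0],[0,10.2,-6],0],[[0,0,0],[0,13.6,-8],0],[[0,0,0],[0,17,-10],0]]' >/dev/null;  python3 -m jog '[[[0,0,0],[0,3.4,-2],0],[[0,0,0],[0,6.8,-4],0],[[0,0,0],[0,10.2,-6],0],[[0,0,0],[0,14,-8],0],[[0,0,0],[0,14,-8],0]]'
python3 - <<'E'
from h import *
save('wrist','w1')
go([.45,.10,.30],90)
E
```

```text
clock: 2.7
tcp_pos: [0.4487, 0.0966, 0.3004]
tool_rot: [-2.219, 0.009, 2.219]
contact_force: [-1.3, 1.0, 0.5]
width: 0.999
t 2.75 turn [-0.3 -0.  -0. ] shift [ 0.03 -0.12 -0.2 ] tcp [0.448 0.099 0.3  ] yaw tool y -90.3 F [-0.466  0.64  -0.114] w 1.0 j [ 0.66  -0.318 -0.111  0.001 -1.778  0.905]
```

View pics/w1.png

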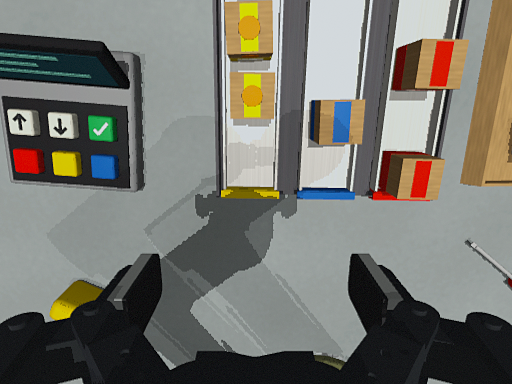

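Run:
```python
from h import *
save('wrist','w2',(180,0,480,210),2.6)
i=arm.camera_info('wrist')
for d in arm.tip_of('wrist','old_1'): print(d['conf'],d['uv'],plane(i,d['uv'],.019))
for k in ['key_yellow_top','key_in_top','key_ok_top','terminal']:
  for d in arm.tip_of('wrist',k): print(k,d['conf'],d['uv'],plane(i,d['uv'],.046 if 'key' in k else 0))
# sticker centres by colour
im=arm.camera('wrist'); hsv=cv2.cvtColor(im,cv2.COLOR_RGB2HSV)
m=cv2.inRange(hsv,(10,170,150),(21,255,255)); n,l,s,c=cv2.connectedComponentsWithStats(m)
for a in range(1,n):
    if s[a,4]>60: print('orange',s[a],c[a],plane(i,c[a],.083))
# key centres
for name,uv in dict(red=(28,162),yel=(66,164),blu=(103,167),inn=(22,123),out=(62,126),ok=(102,128)).items(): print(name,plane(i,uv,.046))
```

```text
0.71 [250.1, 35.0] [0.599 0.106 0.019]
0.56 [255.5, 96.4] [0.529 0.099 0.019]
key_yellow_top 0.83 [68.2, 162.5] [0.45  0.334 0.046]
key_in_top 0.81 [20.0, 119.2] [0.503 0.383 0.046]
key_ok_top 0.63 [102.3, 124.1] [0.497 0.285 0.046]
terminal 0.96 [83.0, 120.0] [0.499 0.332 0.   ]
orange [247  13  22  24 389] [257.211  24.797] [0.596 0.098 0.083]
orange [249  83  21  21 240] [259.337  93.029] [0.531 0.095 0.083]
red [0.451 0.385 0.046]
yel [0.448 0.337 0.046]
blu [0.444 0.292 0.046]
inn [0.498 0.382 0.046]
out [0.495 0.334 0.046]
ok [0.492 0.286 0.046]
```

View pics/w2.png

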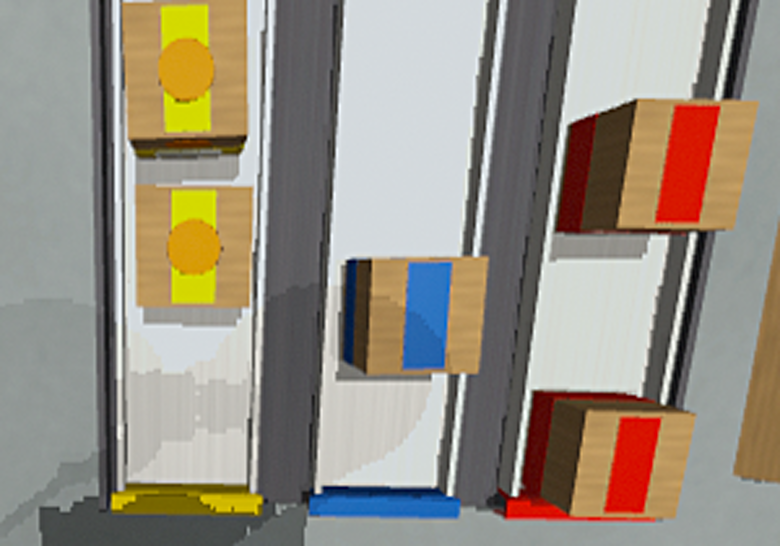

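Run:
```python
from h import *
i=arm.camera_info('wrist')
for n,(a,b) in dict(yl=(112,490),yr=(262,492),ylf=(112,512),yrf=(263,515),bl=(310,494),br=(460,496)).items(): print(n,plane(i,(180+a/2.6,b/2.6),.040))
# wall tops right wall of yellow / left wall inner edges z .036
for n,(a,b) in dict(Rin_near=(258,485),Rin_far=(272,0),Lout_near=(102,500),Lout_far=(93,0),rout_near=(303,500),rout_far=(341,0)).items(): print(n,plane(i,(180+a/2.6,b/2.6),.036))
```

```text
yl [0.413 0.145 0.04 ]
yr [0.412 0.069 0.04 ]
ylf [0.401 0.145 0.04 ]
yrf [0.4   0.068 0.04 ]
bl [0.411 0.045 0.04 ]
br [ 0.41  -0.031  0.04 ]
Rin_near [0.415 0.071 0.036]
Rin_far [0.631 0.071 0.036]
Lout_near [0.406 0.15  0.036]
Lout_far [0.63  0.148 0.036]
rout_near [0.407 0.048 0.036]
rout_far [0.631 0.041 0.036]
```

Run:
```python
from h import *
for n in ['scene','side']:
    im=arm.camera(n); i=arm.camera_info(n); hsv=cv2.cvtColor(im,cv2.COLOR_RGB2HSV)
    for d in arm.regions_of(n,'old_1'):
        m=d['mask'].astype(np.uint8); ys,xs=np.nonzero(m)
        c=cv2.inRange(hsv,(10,170,150),(21,255,255))*m; 
        k,l,s,cc=cv2.connectedComponentsWithStats(c)
        print(n,round(d['conf'],2),d['uv'],[(s[a,4],cc[a],plane(i,cc[a],.083)) for a in range(1,k) if s[a,4]>8])
go([.675,.095,.2],-90)
```

```text
scene 0.94 [270.7, 169.0] [(np.int32(11), array([269.909, 159.818]), array([0.526, 0.099, 0.083]))]
scene 0.61 [308.6, 176.8] [(np.int32(13), array([309.308, 171.923]), array([0.67 , 0.097, 0.083]))]
scene 0.61 [289.5, 173.2] [(np.int32(11), array([288.091, 164.818]), array([0.592, 0.101, 0.083]))]
side 0.74 [257.5, 168.8] [(np.int32(18), array([253.167, 163.944]), array([0.673, 0.098, 0.083]))]
side 0.64 [237.7, 173.7] [(np.int32(17), array([234.529, 168.588]), array([0.596, 0.102, 0.083]))]
side 0.54 [216.7, 177.0] [(np.int32(20), array([218.7, 173.5]), array([0.53 , 0.099, 0.083]))]
side 0.18 [279.9, 270.6] []
t 3.3 turn [ 0.1 -0.  -0. ] shift [ 10.03   0.82 -22.82] tcp [0.447 0.103 0.3  ] yaw tool y -89.9 F [0.48  0.128 0.34 ] w 1.0 j [ 0.669 -0.319 -0.112  0.    -1.778  0.904]
```

```bash
python3 -m jog '[[[1,0,0],[2,0.1,-4],0.2],[[1,0,0],[4,0.2,-8],0.2],[[1,0,0],[6,0.3,-12],0.2],[[1,0,0],[8,0.4,-16],0.2],[[1,0,0],[10,0.4,-19],0.2]]' >/dev/null;  python3 -m jog '[[[0,0,0],[0.5,0,-3.6],0.2],[[0,0,0],[1,0,-3.6],0.2],[[0,0,0],[1,0,-3.6],0.2]]'
python3 - <<'E'
from h import *
save('wrist','w3')
go([.672,.099,.04],-91)
E
```

```text
clock: 3.97
tcp_pos: [0.6675, 0.0976, 0.1877]
tool_rot: [-2.205, 0.023, 2.223]
contact_force: [-1.1, -0.8, 0.2]
width: 0.803
t 4.0167 turn [ 0.   0.2 -0.1] shift [15.13 -0.17 -0.52] tcp [0.667 0.098 0.191] yaw tool y -91.0 F [-0.236  0.137  1.105] w 0.801 j [ 0.441  0.24   0.233  0.    -1.567  1.113]
```

View pics/w3.png

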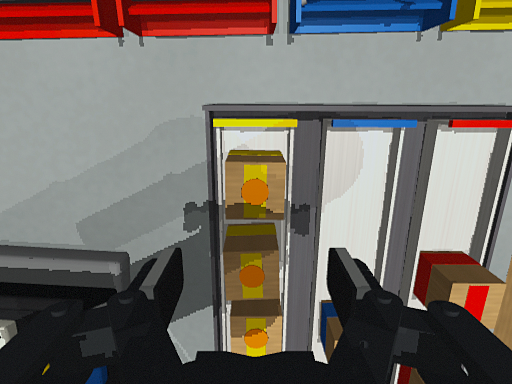

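Run:
```python
from h import *
im=arm.camera('wrist'); i=arm.camera_info('wrist'); hsv=cv2.cvtColor(im,cv2.COLOR_RGB2HSV)
m=cv2.inRange(hsv,(10,170,150),(21,255,255)); n,l,s,c=cv2.connectedComponentsWithStats(m)
for a in range(1,n):
    if s[a,4]>60: print('orange',s[a],c[a],plane(i,c[a],.083))
for n,uv in dict(capL=(213,121),capR=(298,123)).items(): print(n,plane(i,uv,.057))
go([.672,.098,.04],-91)
```

```text
orange [242 178  27  26 556] [254.831 190.585] [0.672 0.098 0.083]
orange [240 264  24  22 412] [251.573 274.723] [0.594 0.102 0.083]
orange [244 328  24  18 334] [255.886 336.581] [0.528 0.099 0.083]
capL [0.727 0.132 0.057]
capR [0.724 0.06  0.057]
t 4.0667 turn [ 0.1  0.  -0. ] shift [15.39 -0.04 -0.47] tcp [0.667 0.098 0.194] yaw tool y -90.9 F [-1.131  0.816  0.214] w 0.801 j [ 0.441  0.237  0.233  0.001 -1.567  1.113]
```

```bash
python3 -m jog '[[[0,0,0],[4,0,-0.5],0.2],[[0,0,0],[8,0,-0.5],0.2],[[0,0,0],[11,0,-0.5],0.2],[[0,0,0],[13,0,-0.5],0.2],[[0,0,0],[14,0,-0.5],0.2]]' ;  python3 -m jog '[[[0,0,0],[0.5,0,0],0.2],[[0,0,0],[1,0,0],0.2],[[0,0,0],[1,0,0],0.2]]'
python3 - <<'E'
from h import *
save('side','s3',(160,100,360,250),3)
go([.672,.098,.04],-91)
E
```

```text
clock: 4.48
tcp_pos: [0.6708, 0.0979, 0.053]
tool_rot: [-2.213, 0.017, 2.214]
contact_force: [0.4, 0.1, -0.1]
width: 0.8
clock: 4.73
tcp_pos: [0.6729, 0.0981, 0.0456]
tool_rot: [-2.216, 0.017, 2.21]
contact_force: [0.1, 0.4, 0.1]
width: 0.798
t 4.7833 turn [ 0.1 -0.2  0. ] shift [0.58 0.   0.11] tcp [0.673 0.098 0.046] yaw tool y -90.9 F [-0.248  1.31   0.566] w 0.801 j [ 0.438  0.299  0.035  0.001 -1.305  1.116]
```

View pics/s3.png

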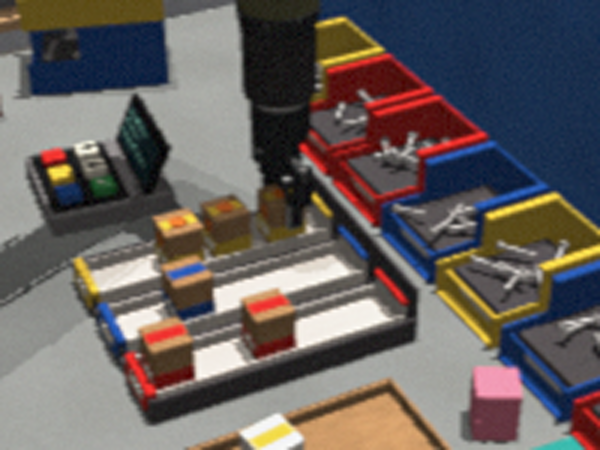

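Fingers straddle the last carton (side crop ≈(285,200)). Lower 3 mm and close gently.

```bash
python3 -m jog '[[[0,0,0],[0.3,0,0],0.3],[[0,0,0],[0.3,0,0],0.45],[[0,0,0],[0.3,0,0],0.6],[[0,0,0],[0.3,0,0],0.7],[[0,0,0],[0.3,0,0],0.7]]' 30;  python3 -m jog '[[[0,0,0],[0,0,0],0.7],[[0,0,0],[0,0,0],0.7]]'
python3 - <<'E'
from h import *
go([.532,.103,.043],-91)
E
```

```text
clock: 5.2
tcp_pos: [0.6729, 0.0976, 0.0417]
tool_rot: [-2.214, 0.018, 2.212]
contact_force: [-0.2, -0.1, 4.4]
width: 0.562
clock: 5.37
tcp_pos: [0.6729, 0.0976, 0.0417]
tool_rot: [-2.215, 0.019, 2.211]
contact_force: [-2.2, -0.3, 6.0]
width: 0.56
t 5.3667 turn [ 0.  -0.1  0. ] shift [-0.15 -0.3  14.1 ] tcp [0.673 0.098 0.042] yaw tool y -91.0 F [-2.184 -0.277  5.995] w 0.56 j [ 0.438  0.302  0.032  0.001 -1.299  1.116]
```

```bash
python3 -m jog '[[[0,0,0],[-0.15,0,1.5],0.7],[[0,0,0],[-0.15,-0.1,3],0.7],[[0,0,0],[-0.15,-0.1,4.5],0.7],[[0,0,0],[-0.15,-0.2,6],0.7],[[0,0,0],[-0.15,-0.2,7.5],0.7]]';  python3 -m jog '[[[0,0,0],[0,0,1.2],0.7],[[0,0,0],[0,0,2.4],0.7],[[0,0,0],[0,-0.1,3.6],0.7],[[0,0,0],[0,-0.1,4.4],0.7],[[0,0,0],[0,-0.1,4.8],0.7]]'
python3 - <<'E'
from h import *
save('side','s4',(160,100,360,250),3)
go([.532,.103,.043],-91)
E
```

```text
clock: 5.78
tcp_pos: [0.5974, 0.1011, 0.0418]
tool_rot: [-2.214, 0.018, 2.211]
contact_force: [5.6, -0.4, -1.1]
width: 0.557
clock: 6.2
tcp_pos: [0.5487, 0.1028, 0.0417]
tool_rot: [-2.213, 0.018, 2.213]
contact_force: [4.4, 0.0, -3.3]
width: 0.559
t 6.25 turn [0.  0.1 0. ] shift [-0.13  0.01  1.63] tcp [0.548 0.103 0.042] yaw tool y -91.0 F [ 1.365 -0.557 -2.672] w 0.555 j [ 0.545 -0.009 -0.313 -0.001 -1.267  1.01 ]
```

View pics/s4.png

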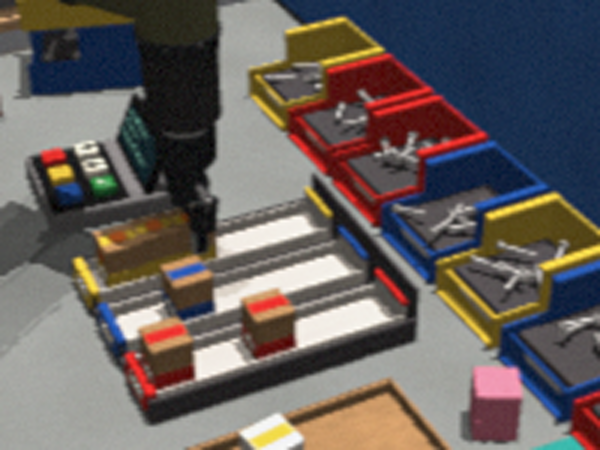

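The three form a closed train near the lip (crop ≈(95–205,240)). Push on in small increments.

```bash
python3 -m jog '[[[0,0,0],[0,0,0.4],0.7],[[0,0,0],[0,0,0.8],0.7],[[0,0,0],[0,0,1.1],0.7],[[0,0,0],[0,0,1.1],0.7]]';  python3 -m jog '[[[0,0,0],[0,0,0.2],0.7],[[0,0,0],[0,0,0.4],0.7],[[0,0,0],[0,0,0.4],0.7]]'
```

```text
clock: 6.58
tcp_pos: [0.5377, 0.1028, 0.0417]
tool_rot: [-2.212, 0.019, 2.214]
contact_force: [3.0, 0.0, -3.7]
width: 0.559
clock: 6.83
tcp_pos: [0.5339, 0.1028, 0.0418]
tool_rot: [-2.212, 0.019, 2.214]
contact_force: [1.1, -0.1, -4.1]
width: 0.562
```

```bash
python3 -m jog '[[[0,0,0],[0,0,0.2],0.7],[[0,0,0],[0,0,0.2],0.7]]';  python3 -m jog '[[[0,0,0],[0,0,0.2],0.7],[[0,0,0],[0,0,0.2],0.7]]'
python3 - <<'E'
from h import *
save('scene','c5',(180,110,340,230),4)
E
```

```text
clock: 7.0
tcp_pos: [0.533, 0.103, 0.0425]
tool_rot: [-2.215, 0.018, 2.211]
contact_force: [5.5, 0.2, -4.7]
width: 0.556
clock: 7.17
tcp_pos: [0.5327, 0.1033, 0.0436]
tool_rot: [-2.219, 0.017, 2.206]
contact_force: [11.5, -1.7, -5.6]
width: 0.563
```

View pics/c5.png

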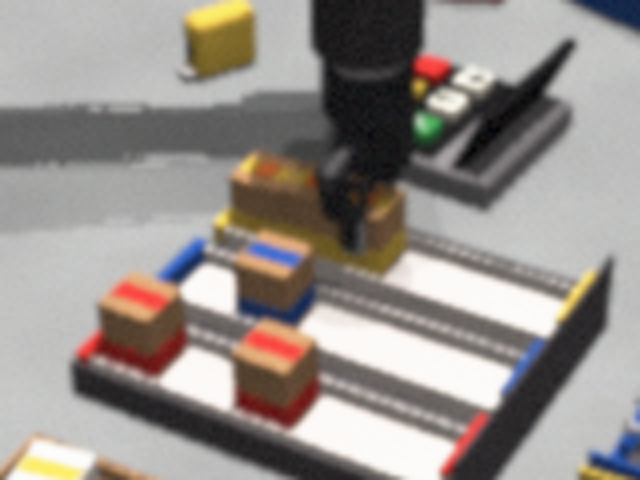

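```bash
python3 -m jog '[[[0,0,0],[0.1,0,-0.3],0.7],[[0,0,0],[0.15,0,-0.3],0.7],[[0,0,0],[0.15,0,-0.3],0.3],[[0,0,0],[0.15,0,-0.3],0.25],[[0,0,0],[0.15,0,-0.3],0.25]]';  python3 -m jog '[[[0,0,0],[-1,0,0],0.25],[[0,0,0],[-3,0,0],0.25],[[0,0,0],[-7,0,0],0.25],[[0,0,0],[-11,0,0],0.2],[[0,0,0],[-15,0,0],0.2]]';python3 -m jog '[[[0,0,0],[-2,0,2],0.1],[[0,0,0],[-3,0,4],0],[[0,0,0],[-3,0,6],0],[[0,0,0],[-3,0,6],0]]'
python3 - <<'E'
from h import *
save('wrist','w6')
im=arm.camera('wrist'); i=arm.camera_info('wrist'); hsv=cv2.cvtColor(im,cv2.COLOR_RGB2HSV)
m=cv2.inRange(hsv,(10,170,150),(21,255,255)); n,l,s,c=cv2.connectedComponentsWithStats(m)
for a in range(1,n):
    if s[a,4]>60: print('orange',s[a],c[a],plane(i,c[a],.083))
go([.477,-.272,.2],-90)
E
```

```text
clock: 7.63
tcp_pos: [0.5331, 0.1029, 0.0407]
tool_rot: [-2.212, 0.019, 2.214]
contact_force: [-0.1, -0.2, 0.4]
width: 0.746
clock: 8.05
tcp_pos: [0.5329, 0.1026, 0.1932]
tool_rot: [-2.213, 0.019, 2.213]
contact_force: [2.3, 1.5, 0.7]
width: 0.798
clock: 8.38
tcp_pos: [0.4719, 0.1041, 0.2237]
tool_rot: [-2.216, 0.015, 2.208]
contact_force: [1.0, -0.1, 1.0]
width: 1.002
orange [243 106  25  26 323] [254.173 120.226] [0.533 0.104 0.083]
orange [241 163  25  23 456] [253.349 174.05 ] [0.486 0.105 0.083]
t 8.4833 turn [-0.9 -0.1  0.1] shift [ 2.16 37.6  -0.98] tcp [0.473 0.104 0.222] yaw tool y -90.9 F [ 0.65   0.217 -0.023] w 1.001 j [ 0.634 -0.275 -0.22   0.    -1.623  0.921]
```

View pics/w6.png

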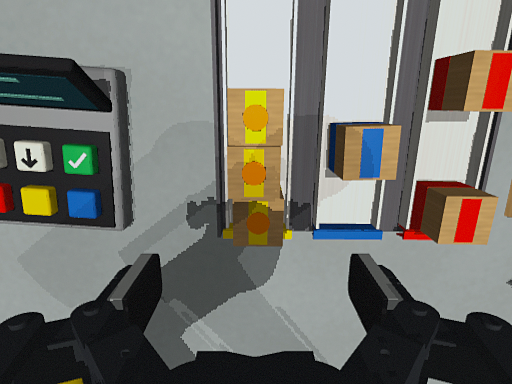

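```bash
python3 -m jog '[[[0,0,0],[-1,4,0.4],0],[[0,0,0],[-2,8,0.8],0],[[0,0,0],[-3,12,1.2],0],[[0,0,0],[-4,16,1.6],0],[[0,0,0],[-5,20,2]
,0]]' >/dev/null;  python3 -m jog '[[[0,0,0],[0,4,1],0],[[0,0,0],[0,8,2],0],[[0,0,0],[0,12,2],0],[[0,0,0],[0,16,2],0],[[0,0,0],[0,20,2],0]]'>/dev/null; python3 -m jog '[[[0,0,0],[0,2,0],0],[[0,0,0],[0,2,0],0],[[0,0,0],[0,2,0],0]]'
python3 - <<'E'
from h import *
save('wrist','w7')
i=arm.camera_info('wrist')
for k in ['new_1','tray']:
  for d in arm.tip_of('wrist',k): print(k,d['conf'],d['uv'],plane(i,d['uv'],.004))
go([.477,-.272,.2],-90)
E
```

```text
clock: 9.57
tcp_pos: [0.4261, -0.3166, 0.2696]
tool_rot: [-2.208, 0.021, 2.214]
contact_force: [0.1, -0.1, 0.9]
width: 1.0
new_1 0.77 [309.2, 119.8] [ 0.478 -0.384  0.004]
new_1 0.69 [220.5, 120.7] [ 0.479 -0.274  0.004]
tray 0.67 [311.7, 123.3] [ 0.474 -0.388  0.004]
tray 0.65 [266.4, 71.5] [ 0.535 -0.331  0.004]
t 9.7167 turn [-0.9  0.   0. ] shift [ 7.07 -4.35 -4.96] tcp [ 0.427 -0.315  0.271] yaw tool y -90.9 F [ 0.498  0.08  -0.351] w 1.002 j [-0.256 -0.137 -0.015  0.    -1.694  1.811]
```

View pics/w7.png

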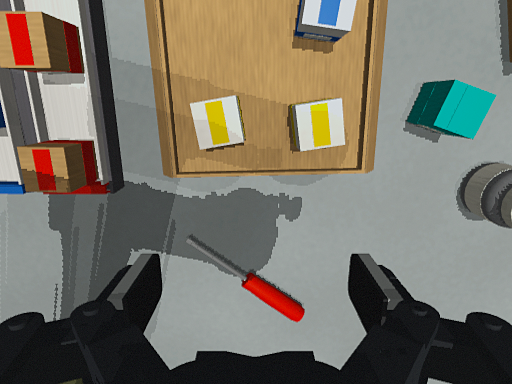

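```bash
cat >> h.py <<'E'
def strips():
    im=arm.camera('wrist'); i=arm.camera_info('wrist'); hsv=cv2.cvtColor(im,cv2.COLOR_RGB2HSV)
    m=cv2.inRange(hsv,(25,150,190),(34,255,255)); n,l,s,c=cv2.connectedComponentsWithStats(m)
    for a in range(1,n):
        if s[a,4]>200:
            ys,xs=np.nonzero(l==a); b=cv2.boxPoints(cv2.minAreaRect(np.c_[xs,ys].astype(np.float32)))
            w=np.array([plane(i,p,.068) for p in b]); e=[w[1]-w[0],w[2]-w[1]]; L=max(e,key=np.linalg.norm)
            print('strip',s[a,4],c[a],'ctr',w.mean(0),'len',[np.linalg.norm(q) for q in e],'yaw',np.degrees(np.arctan2(L[1],L[0])))
E
python3 - <<'E'
from h import *
strips()
E
```

```text
strip 684 [218.69  122.845] ctr [ 0.48  -0.277  0.068] len [np.float64(0.017149763446086413), np.float64(0.04290456782848109)] yaw -170.613217723826
strip 685 [321.762 125.533] ctr [ 0.476 -0.386  0.068] len [np.float64(0.017159629273942618), np.float64(0.04383142442135787)] yaw -172.11647214583942
```

```bash
python3 -c "
from h import *
go([.48,-.277,.03],-80.6)"; python3 -m jog '[[[-3,0,0],[3,-1,-1.5],0.1],[[-6,0,0],[6,-2,-3],0.2],[[-10.3,0,0],[9,-3.9,-5.3],0.2],[[-10.3,0,0],[12,-3.9,-5.3],0.2],[[-10.3,0,0],[14,-3.9,-5.3],0.2]]'
python3 - <<'E'
from h import *
save('wrist','w8')
strips()
go([.48,-.277,.03],-80.6)
E
```

```text
t 9.7667 turn [-10.3  -0.   -0. ] shift [24.1  -3.84 -5.26] tcp [ 0.427 -0.315  0.271] yaw tool y -90.9 F [-0.757  0.352 -0.798] w 0.997 j [-0.255 -0.138 -0.015  0.    -1.694  1.811]
clock: 10.18
tcp_pos: [0.4802, -0.2746, 0.1274]
tool_rot: [2.132, 0.181, -2.138]
contact_force: [-0.8, 0.5, -0.1]
width: 0.801
strip 809 [261.79  200.895] ctr [ 0.489 -0.278  0.068] len [np.float64(0.01754112197297681), np.float64(0.02432899591498683)] yaw -169.41105397112437
strip 1515 [417.542 247.471] ctr [ 0.474 -0.389  0.068] len [np.float64(0.045786129469713936), np.float64(0.018170588767236876)] yaw 7.645111862862964
t 10.2833 turn [0.1 0.3 0.2] shift [ 9.67  0.25 -0.17] tcp [ 0.479 -0.275  0.127] yaw tool y -80.5 F [-0.87  -0.446  0.038] w 0.801 j [-0.159 -0.068 -0.212 -0.001 -1.434  1.895]
```

View pics/w8.png

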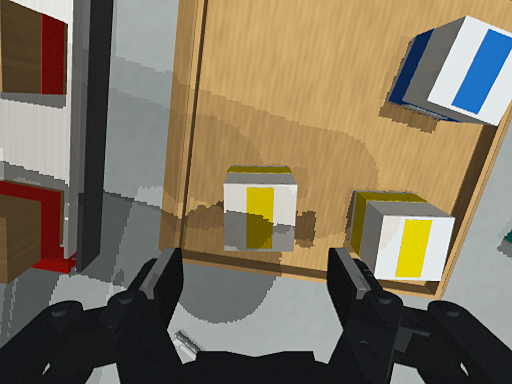

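```bash
python3 -c "
from h import *
i=arm.camera_info('wrist'); print(plane(i,(260,217.5),.068))"; python3 -m jog '[[[0,0,0],[3,0.25,0],0.2],[[0,0,0],[6,0.25,0],0.2],[[0,0,0],[8,0.25,0],0.2],[[0,0,0],[9.5,0.25,0],0.2],[[0,0,0],[9.5,0.25,0],0.2]]'; python3 -m jog '[[[0,0,0],[0,0,0],0.4],[[0,0,0],[0,0,0],0.6],[[0,0,0],[0,0,0],0.7],[[0,0,0],[0,0,0],0.7],[[0,0,0],[0,0,0],0.7]]'
```

```text
[ 0.479 -0.278  0.068]
clock: 10.7
tcp_pos: [0.4795, -0.2789, 0.0343]
tool_rot: [2.134, 0.176, -2.14]
contact_force: [0.1, 0.4, -0.8]
width: 0.799
clock: 11.12
tcp_pos: [0.482, -0.28, 0.0387]
tool_rot: [2.139, 0.173, -2.131]
contact_force: [-0.3, 2.3, 6.5]
width: 0.558
```

```bash
python3 -m jog '[[[0,0,0],[-3,0,0],0.7],[[0,0,0],[-6,0,0],0.7],[[0,0,0],[-10,0,0],0.7],[[0,0,0],[-14,0,0],0.7],[[0,0,0],[-14,0,0],0.7]]'
python3 - <<'E'
from h import *
save('side','s9',(130,90,370,300),3)
go([.655,.099,.15],-91.2)
E
```

```text
clock: 11.53
tcp_pos: [0.4832, -0.2817, 0.1864]
tool_rot: [2.146, 0.166, -2.119]
contact_force: [-0.4, -0.2, -0.2]
width: 0.557
t 11.5833 turn [10.5 -0.5 -0.2] shift [  3.24 -34.68 -23.15] tcp [ 0.483 -0.281  0.182] yaw tool y -80.7 F [ 0.692  0.526 -3.861] w 0.556 j [-0.166 -0.08  -0.124  0.002 -1.517  1.9  ]
```

View pics/s9.png

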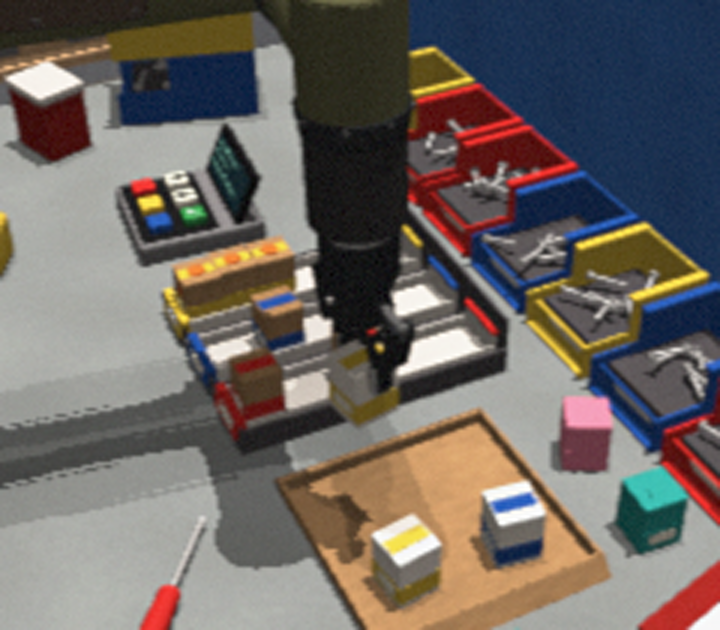

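```bash
python3 -m jog '[[[2,0,0],[0,-3.3,-2.2],0.7],[[4,0,0],[0,-6.6,-4.4],0.7],[[6,0,0],[0,-9.9,-6.6],0.7],[[8,0,0],[0,-13.2,-8.8],0.7],[[10.5,0,0],[0,-16.5,-11],0.7]]'; python3 -c "
from h import *
go([.655,.099,.18],-91.2)"
```

```text
clock: 12.0
tcp_pos: [0.5622, -0.0971, 0.1748]
tool_rot: [-2.209, 0.024, 2.211]
contact_force: [1.2, -1.0, -3.1]
width: 0.56
t 12.0 turn [-0.1  0.1  0. ] shift [ -0.52 -19.81  -8.84] tcp [ 0.562 -0.097  0.175] yaw tool y -91.3 F [ 1.223 -0.966 -3.083] w 0.56 j [ 0.18  -0.036 -0.094 -0.001 -1.514  1.368]
```

```bash
python3 -m jog '[[[0,0,0],[-0.3,-3.6,-1.6],0.7],[[0,0,0],[-0.3,-7.2,-3.2],0.7],[[0,0,0],[-0.3,-10.8,-4.8],0.7],[[0,0,0],[-0.3,-14.4,-6.4],0.7],[[0,0,0],[0,-17.5,-8.8],0.7]]';  python3 -m jog '[[[0,0,0],[0,-1,0],0.7],[[0,0,0],[0,-1.8,0],0.7],[[0,0,0],[0,-1.8,0],0.7],[[0,0,0],[0,-1.8,0],0.7]]'; python3 -c "
from h import *
go([.655,.099,.045],-91.2)"
```

```text
clock: 12.42
tcp_pos: [0.6536, 0.0769, 0.1757]
tool_rot: [-2.211, 0.02, 2.212]
contact_force: [0.7, -1.3, -0.9]
width: 0.556
clock: 12.75
tcp_pos: [0.6537, 0.0917, 0.1757]
tool_rot: [-2.211, 0.023, 2.212]
contact_force: [0.3, -0.2, -2.1]
width: 0.556
t 12.75 turn [ 0.  0. -0.] shift [13.07 -0.73 -0.12] tcp [0.654 0.092 0.176] yaw tool y -91.2 F [ 0.334 -0.189 -2.068] w 0.556 j [ 0.442  0.2    0.158  0.    -1.529  1.109]
```

```bash
python3 -m jog '[[[0,0,0],[3,-0.7,0],0.7],[[0,0,0],[5,-0.7,0],0.7],[[0,0,0],[7,-0.7,0],0.7],[[0,0,0],[8,-0.7,0],0.7],[[0,0,0],[8,-0.7,0],0.7]]'
python3 - <<'E'
from h import *
save('scene','c10',(190,90,370,240),4)
save('side','s10',(160,100,340,250),4)
go([.655,.099,.045],-91.2)
E
```

```text
clock: 13.17
tcp_pos: [0.6527, 0.0976, 0.0932]
tool_rot: [-2.207, 0.025, 2.215]
contact_force: [-0.5, -0.1, -2.8]
width: 0.555
t 13.2667 turn [-0.  -0.1 -0. ] shift [ 5.21 -0.08 -0.03] tcp [0.655 0.098 0.097] yaw tool y -91.2 F [ 0.84   0.556 -1.376] w 0.557 j [ 0.451  0.225  0.043  0.001 -1.387  1.099]
```

View pics/c10.png

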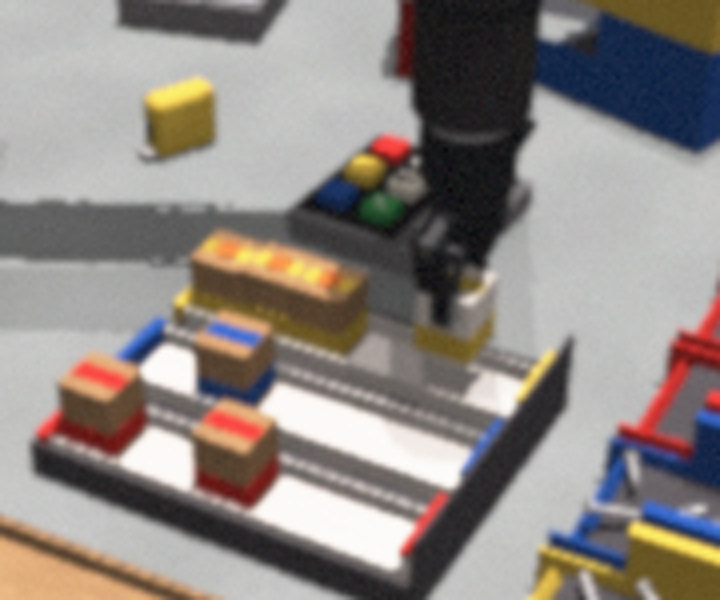

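View pics/s10.png

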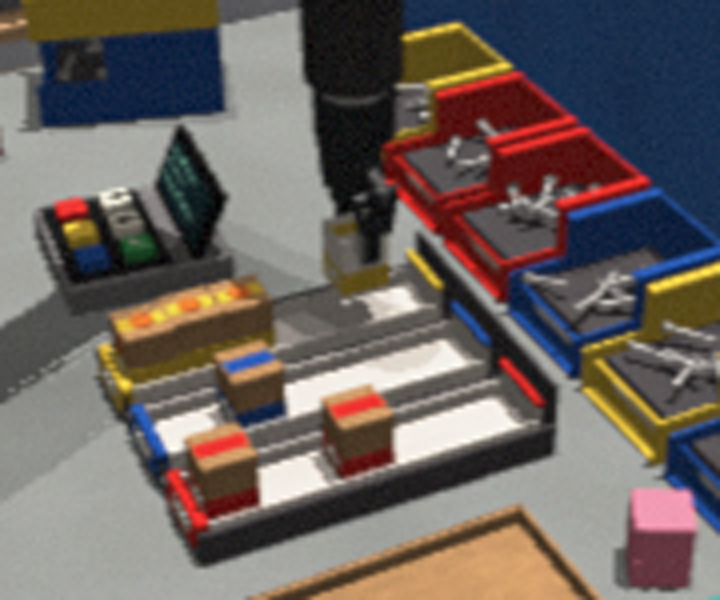

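```bash
python3 -m jog '[[[0,0,0],[1,-0.1,0],0.7],[[0,0,0],[2,-0.1,0],0.7],[[0,0,0],[3,-0.1,0],0.7],[[0,0,0],[3.7,-0.1,0],0.7],[[0,0,0],[3.7,-0.1,0],0.7]]'; python3 -m jog '[[[0,0,0],[0.2,0,0],0.7],[[0,0,0],[0.4,0,0],0.7],[[0,0,0],[0.4,0,0],0.7]]'; python3 -m jog '[[[0,0,0],[0.3,0,0],0.7],[[0,0,0],[0.3,0,0],0.7]]'
```

```text
clock: 13.68
tcp_pos: [0.6529, 0.0999, 0.0557]
tool_rot: [-2.207, 0.024, 2.216]
contact_force: [-0.1, -0.9, -4.1]
width: 0.559
clock: 13.93
tcp_pos: [0.6544, 0.1002, 0.0547]
tool_rot: [-2.212, 0.022, 2.211]
contact_force: [0.2, 0.2, -2.9]
width: 0.555
clock: 14.1
tcp_pos: [0.6551, 0.1003, 0.0537]
tool_rot: [-2.214, 0.022, 2.209]
contact_force: [-2.0, 0.2, 4.1]
width: 0.557
```

```bash
python3 -m jog '[[[0,0,0],[0,0,0],0.5],[[0,0,0],[0,0,0],0.3],[[0,0,0],[0,0,0],0.25],[[0,0,0],[0,0,0],0.25]]';  python3 -m jog '[[[0,0,0],[-1,0,0],0.25],[[0,0,0],[-3,0,0],0.25],[[0,0,0],[-7,0,0],0.25],[[0,0,0],[-11,0,0],0.2],[[0,0,0],[-14,0,0],0.2]]';python3 -m jog '[[[0,0,0],[-2,0,2],0.1],[[0,0,0],[-3,0,4],0],[[0,0,0],[-3,0,6],0],[[0,0,0],[-3,0,6],0]]'
python3 - <<'E'
from h import *
save('wrist','w11')
go([.45,-.33,.23],-90)
E
```

```text
clock: 14.43
tcp_pos: [0.6543, 0.1001, 0.0516]
tool_rot: [-2.211, 0.023, 2.211]
contact_force: [-0.0, -0.2, -0.4]
width: 0.751
clock: 14.85
tcp_pos: [0.6548, 0.0998, 0.1964]
tool_rot: [-2.215, 0.022, 2.207]
contact_force: [0.5, 0.8, 1.1]
width: 0.799
clock: 15.18
tcp_pos: [0.5929, 0.1016, 0.225]
tool_rot: [-2.215, 0.02, 2.206]
contact_force: [1.1, -0.6, 1.0]
width: 1.002
t 15.2333 turn [-1.1 -0.2  0.1] shift [-0.7  43.43 13.52] tcp [0.594 0.102 0.224] yaw tool y -91.1 F [0.085 0.286 0.277] w 0.998 j [ 0.502  0.043  0.074  0.    -1.599  1.049]
```

View pics/w11.png

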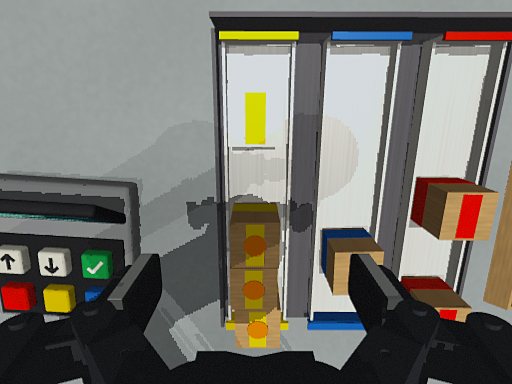

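```bash
python3 -m jog '[[[0,0,0],[0,4,1],0],[[0,0,0],[0,8,2],0],[[0,0,0],[0,12,3],0],[[0,0,0],[0,16,4],0],[[0,0,0],[0,20,5],0]]' >/dev/null;  python3 -m jog '[[[-2,0,0],[0,4,1],0],[[-4,0,0],[0,8,2],0],[[-6,0,0],[0,12,3],0],[[-8.7,0,0],[0,16,4],0],[[-8.7,0,0],[0,20,5],0.1]]'>/dev/null; python3 -m jog '[[[0,0,0],[1,3,0.3],0.2],[[0,0,0],[3,5,0.3],0.2],[[0,0,0],[3,6,0.3],0.2],[[0,0,0],[3,6,0.3],0.2]]'
python3 - <<'E'
from h import *
save('wrist','w12')
strips()
go([.475,-.387,.03],-82.3)
E
```

```text
clock: 16.4
tcp_pos: [0.4903, -0.358, 0.1897]
tool_rot: [2.151, 0.141, -2.16]
contact_force: [0.1, 0.1, 1.3]
width: 0.8
strip 386 [285.383 198.101] ctr [ 0.488 -0.385  0.068] len [np.float64(0.017294721410289704), np.float64(0.019194439252779593)] yaw -170.2878211652613
t 16.5 turn [-0.2  0.  -0. ] shift [16.23  2.81  2.02] tcp [ 0.491 -0.356  0.192] yaw tool y -82.5 F [0.344 1.021 0.502] w 0.799 j [-0.298  0.058  0.032  0.001 -1.545  2.   ]
```

View pics/w12.png

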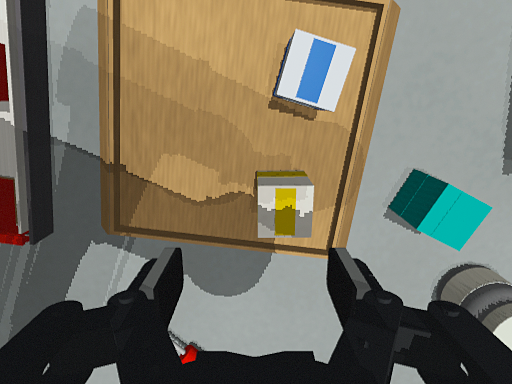

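```bash
python3 -c "
from h import *
i=arm.camera_info('wrist'); p=plane(i,(285,211.5),.068); print(p)
go([p[0],p[1],.034],-82)"; python3 -m jog '[[[0,0,0],[2,1.3,1],0.2],[[0,0,0],[5,2.8,2],0.2],[[0,0,0],[8.5,2.8,1.9],0.2],[[0,0,0],[8.5,2.8,1.9],0.2]]'
python3 - <<'E'
from h import *
save('wrist','w13')
i=arm.camera_info('wrist')
go([.475,-.386,.034],-82.3)
E
```

```text
[ 0.477 -0.385  0.068]
t 16.5 turn [-0.5  0.  -0. ] shift [15.83  2.67  1.82] tcp [ 0.491 -0.356  0.192] yaw tool y -82.5 F [0.344 1.021 0.502] w 0.799 j [-0.298  0.058  0.032  0.001 -1.545  2.   ]
clock: 16.83
tcp_pos: [0.4736, -0.3839, 0.1001]
tool_rot: [2.149, 0.149, -2.164]
contact_force: [-0.8, 0.8, -2.3]
width: 0.799
t 16.8833 turn [-0.1  0.3  0.2] shift [ 7.01  0.15 -0.05] tcp [ 0.475 -0.385  0.104] yaw tool y -82.4 F [ 0.088 -0.189  1.156] w 0.802 j [-0.354  0.097 -0.087 -0.001 -1.393  2.058]
```

View pics/w13.png

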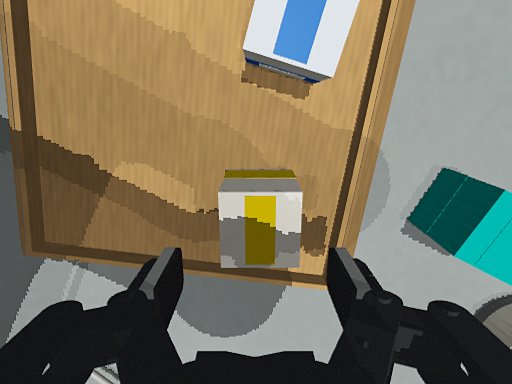

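```bash
python3 -m jog '[[[0,0,0],[2,0.15,0],0.2],[[0,0,0],[4.5,0.15,0],0.2],[[0,0,0],[6.5,0.15,0],0.2],[[0,0,0],[7,0.15,0],0.2],[[0,0,0],[7,0.15,0],0.2]]'; python3 -m jog '[[[0,0,0],[0,0,0],0.4],[[0,0,0],[0,0,0],0.6],[[0,0,0],[0,0,0],0.7],[[0,0,0],[0,0,0],0.7],[[0,0,0],[0,0,0],0.7]]'; python3 -m jog '[[[0,0,0],[-3,0,0],0.7],[[0,0,0],[-6,0,0],0.7],[[0,0,0],[-10,0,0],0.7],[[0,0,0],[-14,0,0],0.7],[[0,0,0],[-14,0,0],0.7]]'
python3 - <<'E'
from h import *
save('side','s14',(130,90,370,300),3)
go([.598,.102,.18],-91.2)
E
```

```text
clock: 17.3
tcp_pos: [0.4769, -0.3876, 0.0381]
tool_rot: [2.152, 0.143, -2.152]
contact_force: [-0.5, -0.5, 1.0]
width: 0.798
clock: 17.72
tcp_pos: [0.4779, -0.3886, 0.0402]
tool_rot: [2.156, 0.14, -2.147]
contact_force: [0.8, 3.4, 7.1]
width: 0.559
clock: 18.13
tcp_pos: [0.4785, -0.3907, 0.1883]
tool_rot: [2.161, 0.13, -2.136]
contact_force: [0.4, -1.1, 0.8]
width: 0.555
t 18.1833 turn [ 8.7 -0.5 -0.4] shift [  0.21 -47.16 -18.34] tcp [ 0.478 -0.39   0.184] yaw tool y -82.5 F [ 0.848  0.689 -3.375] w 0.557 j [-0.358  0.074  0.033  0.002 -1.519  2.061]
```

View pics/s14.png

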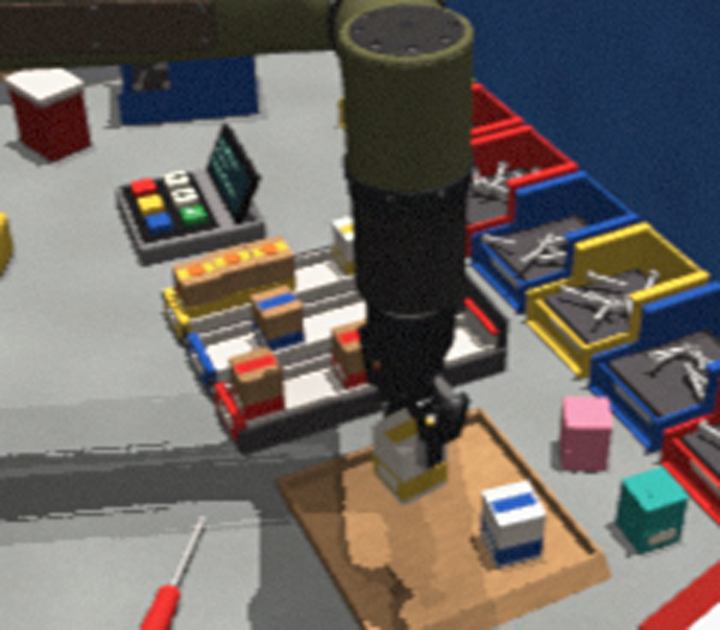

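Held; the blue one is unaffected at crop (513,520). Carry.

```bash
python3 -m jog '[[[2,0,0],[0,-3.7,-1.4],0.7],[[4,0,0],[0,-7.4,-2.8],0.7],[[6,0,0],[0,-11.1,-4.2],0.7],[[8.7,0,0],[0,-14.8,-5.6],0.7],[[8.7,0,0],[0,-18.5,-7.2],0.7]]'; python3 -c "
from h import *
go([.598,.1015,.18],-91.2)"
```

```text
clock: 18.6
tcp_pos: [0.5227, -0.1934, 0.176]
tool_rot: [-2.208, 0.025, 2.21]
contact_force: [0.7, -0.0, -2.5]
width: 0.554
t 18.6 turn [-0.1  0.1  0. ] shift [ -0.39 -29.66  -6.84] tcp [ 0.523 -0.193  0.176] yaw tool y -91.3 F [ 0.688 -0.041 -2.508] w 0.554 j [ 0.006 -0.072 -0.126 -0.001 -1.518  1.542]
```

```bash
python3 -m jog '[[[0,0,0],[-0.3,-3.8,-0.9],0.7],[[0,0,0],[-0.3,-7.6,-1.8],0.7],[[0,0,0],[-0.3,-11.4,-2.7],0.7],[[0,0,0],[-0.3,-15.2,-3.6],0.7],[[0,0,0],[-0.3,-19,-4.5],0.7]]' >/dev/null; python3 -m jog '[[[0,0,0],[0,-3.8,-0.9],0.7],[[0,0,0],[0,-7,-1.7],0.7],[[0,0,0],[0,-9,-2.1],0.7],[[0,0,0],[0,-9,-2.1],0.7],[[0,0,0],[0,-9,-2.1],0.7]]'; python3 -c "
from h import *
go([.598,.1015,.057],-91.2)"
```

```text
clock: 19.43
tcp_pos: [0.5944, 0.0845, 0.1784]
tool_rot: [-2.21, 0.021, 2.215]
contact_force: [0.9, -0.5, -4.4]
width: 0.554
t 19.4333 turn [ 0.1  0.1 -0. ] shift [12.14 -1.71 -0.35] tcp [0.594 0.084 0.178] yaw tool y -91.1 F [ 0.89  -0.459 -4.428] w 0.554 j [ 0.474  0.044 -0.007 -0.001 -1.522  1.078]
```

```bash
python3 -m jog '[[[0,0,0],[0,-1.7,0],0.7],[[0,0,0],[2,-1.7,0],0.7],[[0,0,0],[4,-1.7,0],0.7],[[0,0,0],[6,-1.7,0],0.7],[[0,0,0],[8,-1.7,0],0.7]]'>/dev/null; python3 -m jog '[[[0,0,0],[0,0,0],0.7],[[0,0,0],[0,0,0],0.7]]'
python3 - <<'E'
from h import *
save('scene','c15',(190,90,370,240),4)
save('side','s15',(160,100,340,250),4)
go([.595,.1015,.057],-91.2)
E
```

```text
clock: 20.02
tcp_pos: [0.5945, 0.099, 0.0988]
tool_rot: [-2.209, 0.025, 2.214]
contact_force: [0.2, 0.7, -2.1]
width: 0.557
t 20.1167 turn [ 0.  -0.1  0. ] shift [ 4.46 -0.17  0.12] tcp [0.596 0.1   0.102] yaw tool y -91.2 F [-0.494  0.114 -3.38 ] w 0.559 j [ 0.498  0.073 -0.118  0.001 -1.378  1.052]
```

View pics/c15.png

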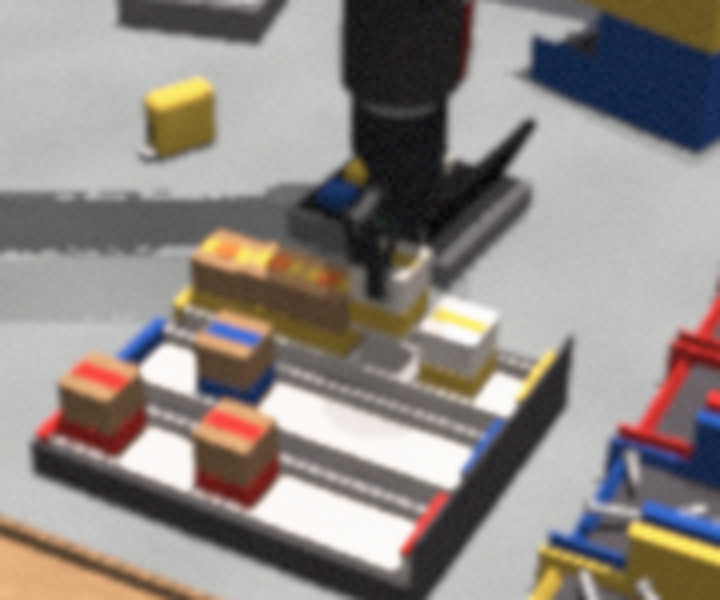

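View pics/s15.png

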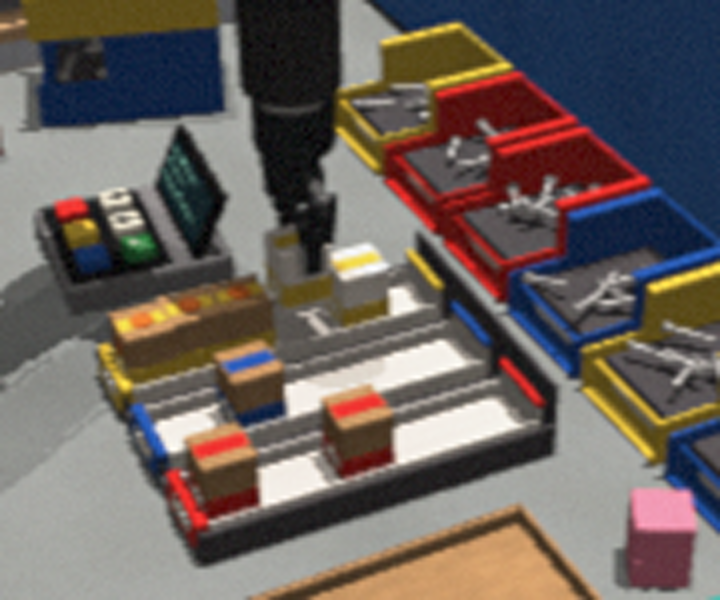

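```bash
python3 -m jog '[[[0,0,0],[1,-0.15,0],0.7],[[0,0,0],[2,-0.15,0],0.7],[[0,0,0],[3,-0.15,0],0.7],[[0,0,0],[4,-0.15,0],0.7],[[0,0,0],[4,-0.15,0],0.7]]'; python3 -m jog '[[[0,0,0],[0.3,0,0],0.7],[[0,0,0],[0.3,0,0],0.7]]'; python3 -m jog '[[[0,0,0],[0.3,0,0],0.7],[[0,0,0],[0.3,0,0],0.7]]'
```

```text
clock: 20.53
tcp_pos: [0.5935, 0.1014, 0.056]
tool_rot: [-2.206, 0.024, 2.217]
contact_force: [-0.4, -0.2, -3.9]
width: 0.555
clock: 20.7
tcp_pos: [0.5952, 0.1018, 0.0563]
tool_rot: [-2.211, 0.023, 2.212]
contact_force: [-0.0, 0.2, -3.0]
width: 0.558
clock: 20.87
tcp_pos: [0.5963, 0.1021, 0.0553]
tool_rot: [-2.214, 0.022, 2.208]
contact_force: [-0.2, -0.1, 1.4]
width: 0.557
```

```bash
python3 -m jog '[[[0,0,0],[0.1,0,0],0.7],[[0,0,0],[0.1,0,0],0.4],[[0,0,0],[0.1,0,0],0.3],[[0,0,0],[0.1,0,0],0.25],[[0,0,0],[0.1,0,0],0.25]]';  python3 -m jog '[[[0,0,0],[-1,0,0],0.25],[[0,0,0],[-3,0,0],0.25],[[0,0,0],[-7,0,0],0.25],[[0,0,0],[-11,0,0],0.2],[[0,0,0],[-14,0,0],0.2]]';python3 -m jog '[[[0,0,0],[-3,-2,2],0.1],[[0,0,0],[-5,-4,4],0],[[0,0,0],[-5,-4,6],0],[[0,0,0],[-5,-4,6],0]]'
python3 - <<'E'
from h import *
save('wrist','w16')
save('scene','c16',(190,90,370,240),4)
save('side','s16',(160,100,340,250),4)
go([.44,.2,.23],-90)
E
```

```text
clock: 21.28
tcp_pos: [0.5954, 0.1018, 0.0527]
tool_rot: [-2.211, 0.023, 2.211]
contact_force: [0.1, -0.2, 0.1]
width: 0.747
clock: 21.7
tcp_pos: [0.5958, 0.1015, 0.1974]
tool_rot: [-2.215, 0.022, 2.207]
contact_force: [0.8, 0.7, 0.1]
width: 0.798
clock: 22.03
tcp_pos: [0.5348, 0.1441, 0.2466]
tool_rot: [-2.216, 0.017, 2.206]
contact_force: [1.8, -0.8, 0.0]
width: 1.001
t 22.1833 turn [-1.1 -0.   0. ] shift [ 1.31 -5.5   9.72] tcp [0.536 0.143 0.243] yaw tool y -91.1 F [-0.051  0.419 -0.657] w 1.001 j [ 0.623 -0.079 -0.011  0.    -1.638  0.928]
```

View pics/w16.png

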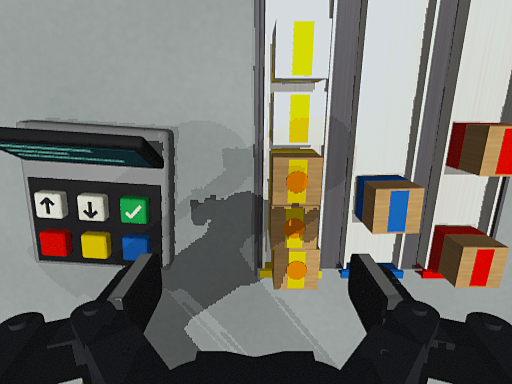

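View pics/c16.png

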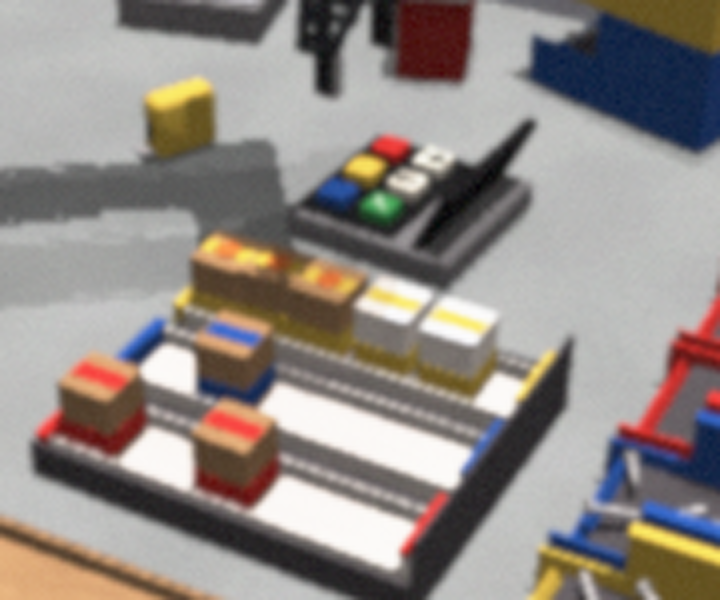

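View pics/s16.png

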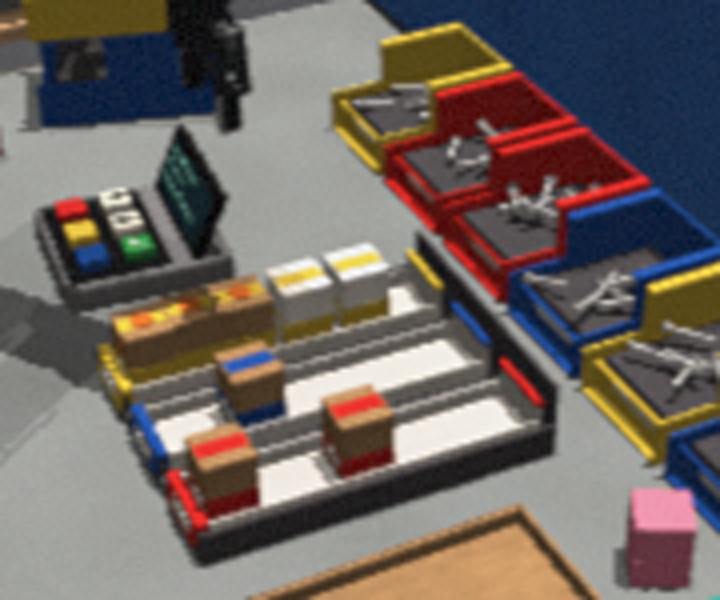

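Run:
```python
from h import *
im=arm.camera('wrist'); i=arm.camera_info('wrist'); hsv=cv2.cvtColor(im,cv2.COLOR_RGB2HSV)
for nm,uv in dict(o3=(296.5,181.5),o2=(294,226),o1=(297,270)).items(): print(nm,plane(i,uv,.083))
m=cv2.inRange(hsv,(25,150,190),(34,255,255)); n,l,s,c=cv2.connectedComponentsWithStats(m)
for a in range(1,n):
    if s[a,4]>200: print('yel',s[a],plane(i,c[a],.083))
for n,(a,b) in dict(red=(54,243),yel=(96,245),blu=(135,247),inn=(50,205),out=(92,208),ok=(133,210)).items(): print(n,plane(i,(a,b),.046))
for k in ['key_yellow_top','key_in_top','key_ok_top']:
  for d in arm.tip_of('wrist',k): print(k,d['conf'],d['uv'],plane(i,d['uv'],.046))
cv2.imwrite('pics/k1.png',cv2.resize(im[110:280,0:330,::-1],None,fx=2.4,fy=2.4,interpolation=cv2.INTER_CUBIC))
```

```text
o3 [0.536 0.102 0.083]
o2 [0.489 0.104 0.083]
o1 [0.439 0.1   0.083]
yel [ 291   21   22   55 1086] [0.655 0.1   0.083]
yel [288  95  21  48 916] [0.595 0.102 0.083]
yel [288 161  18  16 209] [0.551 0.102 0.083]
yel [ 78 238  26  22 497] [0.468 0.314 0.083]
red [0.459 0.377 0.046]
yel [0.455 0.328 0.046]
blu [0.452 0.284 0.046]
inn [0.505 0.372 0.046]
out [0.501 0.325 0.046]
ok [0.497 0.28  0.046]
key_yellow_top 0.63 [94.1, 252.5] [0.446 0.332 0.046]
key_in_top 0.63 [48.1, 205.8] [0.504 0.374 0.046]
key_ok_top 0.71 [130.8, 211.0] [0.496 0.283 0.046]
key_ok_top 0.26 [291.0, 165.7] [0.544 0.104 0.046]
```

View pics/k1.png

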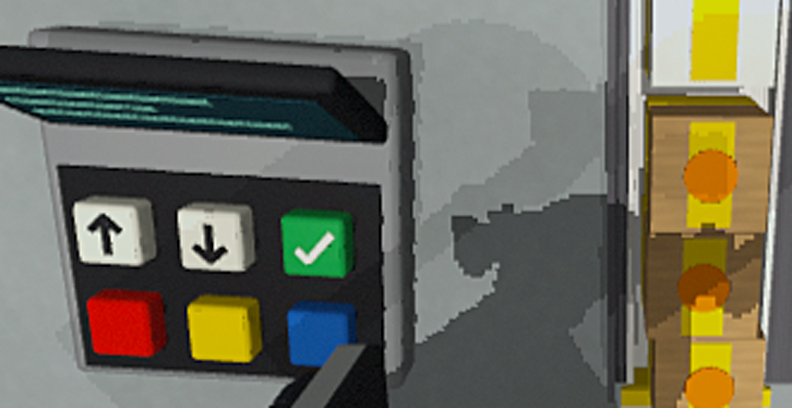

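```bash
python3 -m jog '[[[0,0,0],[0,-3.7,0.7],0.3],[[0,0,0],[0,-7.4,1.4],0.6],[[0,0,0],[0,-11.1,2.1],1],[[0,0,0],[0,-14.8,2.8],1],[[0,0,0],[0,-18.5,3.6],1]]' >/dev/null; python3 -m jog '[[[0,0,0],[0,0,0],1],[[0,0,0],[0,0,0],1],[[0,0,0],[0,0,0],1]]'
python3 - <<'E'
from h import *
i=arm.camera_info('wrist'); im=arm.camera('wrist')
for k in ['key_yellow_top','key_in_top','key_ok_top']:
  for d in arm.tip_of('wrist',k): print(k,d['conf'],d['uv'],plane(i,d['uv'],.046))
cv2.imwrite('pics/k2.png',im[:,:,::-1])
hsv=cv2.cvtColor(im,cv2.COLOR_RGB2HSV)
for nm,lo,hi in [('yel',(22,150,90),(34,255,255)),('red',(0,180,90),(6,255,255)),('blu',(100,150,60),(125,255,255)),('grn',(55,120,60),(85,255,255)),('wht',(0,0,150),(180,40,255))]:
    m=cv2.inRange(hsv,lo,hi); n,l,s,c=cv2.connectedComponentsWithStats(m)
    for a in range(1,n):
        if 300<s[a,4]<4000: print(nm,s[a],c[a],plane(i,c[a],.046))
go([.455,.33,.15],-90)
E
```

```text
clock: 23.05
tcp_pos: [0.5042, 0.3285, 0.2421]
tool_rot: [-2.211, 0.024, 2.213]
contact_force: [-0.1, -0.4, -0.1]
width: -0.002
key_yellow_top 0.75 [250.1, 220.7] [0.45  0.335 0.046]
key_in_top 0.61 [206.3, 177.4] [0.501 0.381 0.046]
key_in_top 0.29 [463.6, 80.4] [0.595 0.118 0.046]
yel [452   0  60  45 608] [464.299  23.663] [0.646 0.126 0.046]
yel [493  51  19  53 718] [504.247  80.866] [0.594 0.077 0.046]
yel [442  54  20  52 554] [451.439  80.181] [0.595 0.13  0.046]
yel [ 411  117   87  136 1666] [435.555 185.154] [0.487 0.131 0.046]
yel [235 205  27  28 693] [248.266 218.583] [0.453 0.337 0.046]
red [193 202  28  29 716] [206.11  215.962] [0.457 0.384 0.046]
blu [   0    0   13  179 1304] [ 3.8   67.145] [0.616 0.573 0.046]
blu [276 207  29  29 724] [289.818 220.961] [0.449 0.29  0.046]
grn [280 167  30  29 668] [293.725 180.515] [0.496 0.286 0.046]
wht [ 416    0   96  243 2531] [468.772  92.731] [0.583 0.111 0.046]
wht [490   0  22  34 608] [501.442  17.086] [0.651 0.092 0.046]
wht [194 162  27  29 595] [206.83  176.212] [0.502 0.38  0.046]
wht [237 165  28  28 592] [250.715 178.225] [0.499 0.333 0.046]
t 23.25 turn [-1.3 -0.   0. ] shift [ 9.3  -0.12  4.95] tcp [0.504 0.328 0.243] yaw tool y -91.3 F [0.299 0.092 0.238] w 0.0 j [ 0.909  0.045  0.111  0.    -1.636  0.64 ]
```

View pics/k2.png

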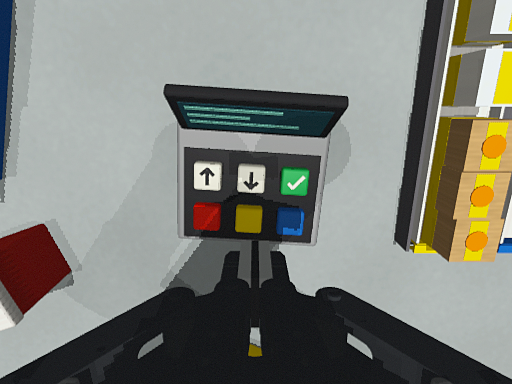

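```bash
python3 -m jog '[[[0,0,0],[3,-0.2,2],1],[[0,0,0],[6,-0.4,4],1],[[0,0,0],[9,-0.65,5.2],1],[[0,0,0],[12.5,-0.65,5.2],1],[[0,0,0],[15,-0.65,5.2],1]]' >/dev/null; python3 -m jog '[[[0,0,0],[1,0,0],1],[[0,0,0],[1,0,0],1],[[0,0,0],[1,0,0],1]]'
python3 - <<'E'
from h import *
im=arm.camera('wrist'); cv2.imwrite('pics/k3.png',im[:,:,::-1])
save('side','k3s',(140,90,300,210),4)
go([.452,.336,.05],-91.3)
E
```

```text
clock: 23.92
tcp_pos: [0.4528, 0.3361, 0.084]
tool_rot: [-2.212, 0.023, 2.209]
contact_force: [0.4, 0.3, 0.5]
width: 0.002
t 24.0167 turn [ 0.1 -0.2  0.1] shift [3.53 0.11 0.13] tcp [0.453 0.337 0.085] yaw tool y -91.2 F [-0.408 -0.218  0.718] w 0.001 j [ 0.995 -0.024 -0.247  0.001 -1.345  0.555]
```

View pics/k3.png

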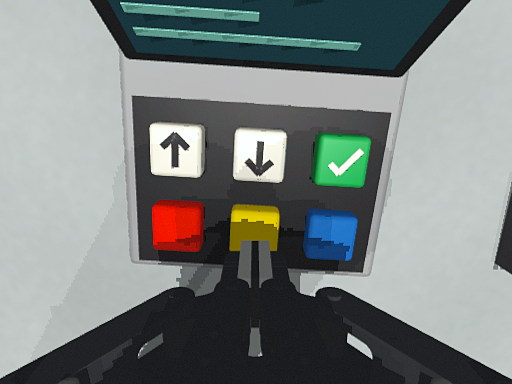

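View pics/k3s.png

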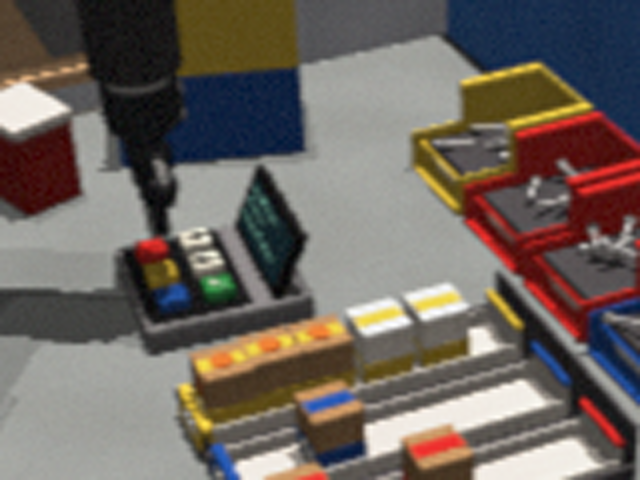

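```bash
python3 - <<'E'
from h import *
i=arm.camera_info('wrist')
for n,u in dict(inn=(178,148),out=(260,152),ok=(341,158),red=(178,223),blu=(331,231),yel=(254,228)).items(): print(n,plane(i,u,.046))
E
python3 -m jog '[[[0,0,0],[1.5,0,0],1],[[0,0,0],[3,0,0],1],[[0,0,0],[3,0,0],1],[[0,0,0],[3,0,0],1]]'
```

```text
inn [0.504 0.38  0.046]
out [0.5   0.333 0.046]
ok [0.496 0.287 0.046]
red [0.458 0.384 0.046]
blu [0.451 0.291 0.046]
yel [0.454 0.338 0.046]
clock: 24.35
tcp_pos: [0.4524, 0.3364, 0.0538]
tool_rot: [-2.212, 0.022, 2.21]
contact_force: [-0.1, 0.5, 1.5]
width: -0.003
```

```bash
python3 -m jog '[[[0,0,0],[0.6,0,0],1],[[0,0,0],[1.2,0,0],1],[[0,0,0],[1.2,0,0],1]]'; python3 -m jog '[[[0,0,0],[0.3,0,0],1],[[0,0,0],[0.3,0,0],1]]'
```

```text
clock: 24.6
tcp_pos: [0.4528, 0.337, 0.0413]
tool_rot: [-2.213, 0.02, 2.208]
contact_force: [0.2, 1.9, 5.7]
width: 0.001
clock: 24.77
tcp_pos: [0.4528, 0.3371, 0.0401]
tool_rot: [-2.213, 0.02, 2.208]
contact_force: [-1.1, 0.3, 7.8]
width: -0.002
```

```bash
python3 -m jog '[[[0,0,0],[-2,0,0],1],[[0,0,0],[-4,0,0],1],[[0,0,0],[-4,-2.2,-2.5],1],[[0,0,0],[-4,-4.4,-4.9],1],[[0,0,0],[-4,-4.4,-4.9],1]]'
python3 - <<'E'
from h import *
im=arm.camera('wrist'); cv2.imwrite('pics/k4.png',im[:,:,::-1])
save('scene','k4s',(190,90,370,240),4)
go([.503,.380,.05],-91.3)
E
```

```text
clock: 25.18
tcp_pos: [0.5038, 0.381, 0.0752]
tool_rot: [-2.211, 0.026, 2.214]
contact_force: [-1.4, -0.2, -2.8]
width: 0.0
t 25.2833 turn [ 0.1  0.1 -0.2] shift [ 2.59 -0.1  -0.13] tcp [0.502 0.379 0.076] yaw tool y -91.2 F [-0.406 -0.304  0.438] w -0.001 j [ 0.965  0.155 -0.075 -0.    -1.343  0.586]
```

View pics/k4.png

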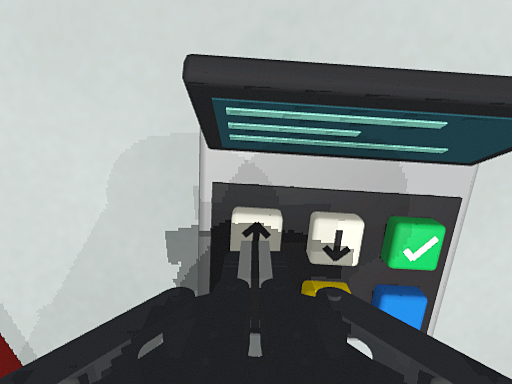

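View pics/k4s.png

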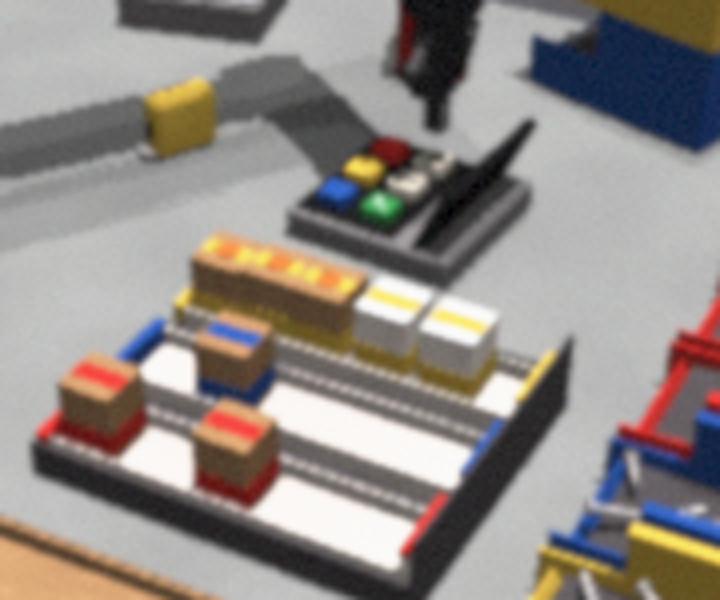

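```bash
python3 -m jog '[[[0,0,0],[1,0,0],1],[[0,0,0],[2,0,0],1],[[0,0,0],[2.8,0,0],1],[[0,0,0],[3.5,0,0],1],[[0,0,0],[3.5,0,0],1]]'; python3 -m jog '[[[0,0,0],[0.3,0,0],1],[[0,0,0],[0.3,0,0],1]]'
```

```text
clock: 25.7
tcp_pos: [0.5011, 0.3786, 0.0414]
tool_rot: [-2.211, 0.024, 2.213]
contact_force: [-2.7, -0.1, 4.0]
width: 0.002
clock: 25.87
tcp_pos: [0.5019, 0.3791, 0.0403]
tool_rot: [-2.212, 0.022, 2.211]
contact_force: [-2.3, -1.9, 5.4]
width: -0.002
```

```bash
python3 -m jog '[[[0,0,0],[0.2,0,0],1],[[0,0,0],[0.2,0,0],1]]';python3 -m jog '[[[0,0,0],[0.2,0,0],1],[[0,0,0],[0.2,0,0],1]]'
```

```text
clock: 26.03
tcp_pos: [0.5021, 0.3793, 0.04]
tool_rot: [-2.213, 0.022, 2.21]
contact_force: [-5.6, -3.9, 10.9]
width: -0.001
clock: 26.2
tcp_pos: [0.5022, 0.3793, 0.0399]
tool_rot: [-2.214, 0.021, 2.209]
contact_force: [-11.6, -6.9, 18.0]
width: 0.0
```

```bash
python3 -m jog '[[[0,0,0],[-2.2,0,0],1],[[0,0,0],[-4.2,0,0],1],[[0,0,0],[-4.2,3,0.1],1],[[0,0,0],[-4.2,6.2,0.3],1],[[0,0,0],[-4.2,9.2,0.4],1]]'; python3 -m jog '[[[0,0,0],[0,0,0],1],[[0,0,0],[0,0,0],1]]'
python3 - <<'E'
from h import *
im=arm.camera('wrist'); cv2.imwrite('pics/k5.png',im[:,:,::-1])
go([.496,.287,.039],-91.3)
E
```

```text
clock: 26.62
tcp_pos: [0.4958, 0.2867, 0.0779]
tool_rot: [-2.212, 0.021, 2.211]
contact_force: [0.8, 0.3, -0.1]
width: -0.0
clock: 26.78
tcp_pos: [0.4963, 0.2864, 0.0782]
tool_rot: [-2.211, 0.023, 2.209]
contact_force: [-0.0, 0.4, -0.4]
width: 0.001
t 26.8333 turn [ 0.1 -0.   0.1] shift [3.91 0.03 0.03] tcp [0.496 0.287 0.078] yaw tool y -91.2 F [ 0.744  0.373 -0.092] w -0.0 j [ 0.874  0.006 -0.231  0.    -1.334  0.675]
```

View pics/k5.png

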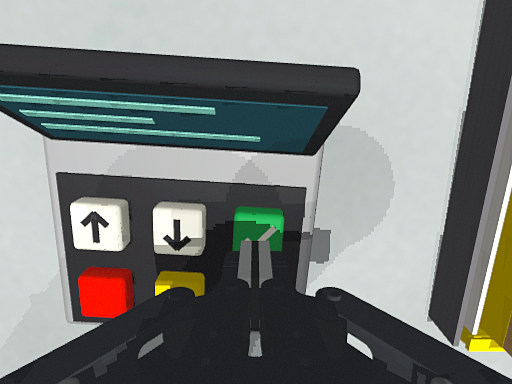

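Over the green key (258,230). Press.

```bash
python3 -m jog '[[[0,0,0],[1,0,0],1],[[0,0,0],[2,0,0],1],[[0,0,0],[2.8,0,0],1],[[0,0,0],[3.6,0,0],1],[[0,0,0],[3.6,0,0],1]]'; python3 -m jog '[[[0,0,0],[0.3,0,0],1],[[0,0,0],[0.3,0,0],1]]'; python3 -m jog '[[[0,0,0],[0.2,0,0],1],[[0,0,0],[0.2,0,0],1]]'
```

```text
clock: 27.25
tcp_pos: [0.4958, 0.2877, 0.041]
tool_rot: [-2.212, 0.023, 2.213]
contact_force: [-2.9, -0.7, 4.9]
width: -0.001
clock: 27.42
tcp_pos: [0.4962, 0.2879, 0.0401]
tool_rot: [-2.213, 0.022, 2.211]
contact_force: [-5.1, -2.1, 9.8]
width: 0.001
clock: 27.58
tcp_pos: [0.4962, 0.2879, 0.0399]
tool_rot: [-2.214, 0.021, 2.211]
contact_force: [-10.3, -3.9, 19.9]
width: 0.002
```

```bash
python3 -m jog '[[[0,0,0],[-3,0,0],1],[[0,0,0],[-7,0,0],1],[[0,0,0],[-11,0,0],1],[[0,0,0],[-15,0,0],1],[[0,0,0],[-18,0,0],1]]'; python3 -m jog '[[[0,0,0],[0,0,3],1],[[0,0,0],[0,0,6],1],[[0,0,0],[0,0,6],1]]'
python3 - <<'E'
from h import *
save('wrist','w20'); save('scene','c20',(130,90,350,310),2.7); save('side','s20',(150,90,350,300),2.8)
E
```

```text
clock: 28.0
tcp_pos: [0.4965, 0.2877, 0.2198]
tool_rot: [-2.213, 0.021, 2.208]
contact_force: [0.2, -0.2, 0.9]
width: -0.0
clock: 28.25
tcp_pos: [0.4334, 0.2893, 0.2169]
tool_rot: [-2.211, 0.019, 2.212]
contact_force: [1.2, 0.9, 0.9]
width: 0.003
```

View pics/c20.png

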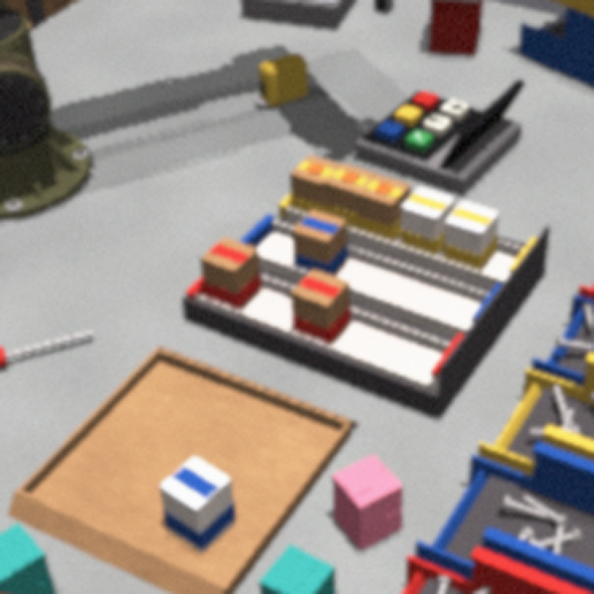

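View pics/s20.png

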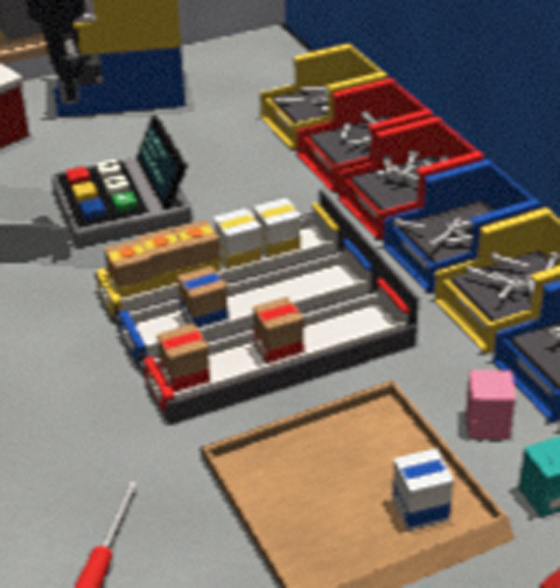

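View pics/w20.png

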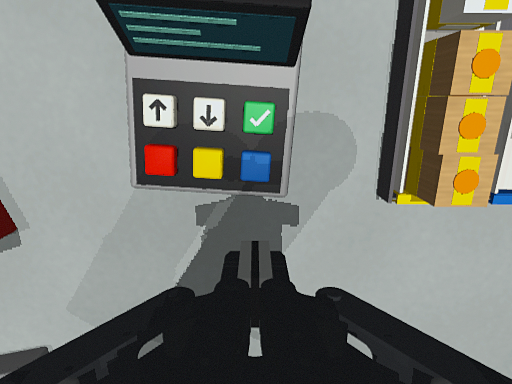

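```bash
python3 -c "
from station import arm
print(arm.hand_in(), arm.get_obs()['clock'])"
```

```text
the job is handed in; nothing more can be done
the job is handed in; nothing more can be done
```

The job is handed in, at about 28 s of the 210 s allowed; hand-in reports no verdict.

- **Older cartons:** I gripped the rearmost one and slid all three forward as a train until the front one met the yellow lip (force rose to 11.5 N). They were last measured in the wrist view at x 0.439, 0.489 and 0.536 m, so the first is about 3 mm from the lip and the gaps are a few mm at most.
- **New cartons:** Only two new yellow-banded cartons were there. I stood them behind the older ones, at x about 0.595 and 0.655 m, on the row's floor; both look upright in the final pictures.
- **Terminal:** I pressed yellow, stock-in, then green. Each bottomed out at z about 0.040 m with 8–20 N, and no other key was touched.

**Last checks:** The final scene, side and wrist pictures show the row complete, the blue-banded carton upright in the tray, the red and blue stock where it was, all keys up, and the arm clear of everything.

**Disagreement:** One early off-centre wrist view put the yellow key about 1 cm from another view. A centred view settled it before I pressed. No other check failed, and I saw no carton knocked aside.

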